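Clear the shaker, tip up the cutting disc and rack it

ROBOT

A 7-joint arm with a two-finger parallel gripper is mounted at the origin on the work surface. World frame = base frame: x ahead of the robot, y to its left, z up, the work surface at z = 0. Lengths are in m, angles in rad, forces in N, time in s.
With the tool pointing down it reaches from about 0.425 to 0.875 m from the base axis. Payload 8.4 kg.
Tool frame: the origin (TCP) lies at the very end of the fingers, on their centre line; the grasp point (between the pads) lies env.grasp_offset behind it (env.grasp_offset is the distance from the TCP to the grasp point, in m); z points along the fingers, y is the direction in which the jaws open and shut (so a half turn about z gives the same grasp; the last joint's range is limited). The gripper opens to 85 mm and grips with 20 to 120 N. Pads are 22 mm wide; open, the fingers measure 114 mm over their backs; the gripper's body (76 mm by 85 mm) begins 54 mm behind the grasp point. The pads swing forward as they close: fully open they stand 13 mm farther back than shut.
Start: joints at [1.092, 0.333, 0.04, 1.465, -0.013, 1.343, -0.059], TCP at [0.241, -0.604, 0.231] pointing down, gripper open.
Joint ranges: [-2.58, 2.58], [-0.38, 2.09], [-1.3, 1.39], [0.25, 2.4], [-1.5, 4.64], [0.08, 2.09], [-2.65, 2.65]. Speed limits (rad/s): [2.22, 2.22, 2.79, 2.79, 3.14, 3.14, 3.14].

INTERFACE

Orientations are given as a 3x3 rotation matrix whose columns are the frame's x, y, z axes.
In Python, from station import env gives the robot as it stands.
- The arm moves only by the tool arm_command, never from a script. Its argument "increments" is a list of rows, each a list of 3 entries, a list of its own where there are three numbers: the opening in per cent of the stroke, from 0 (shut) to 100 (fully open), then the shift along the tool's x, y, z in mm, then the turn, a rotation vector about the tool's x, y, z in rad. In form: [[jaw, [dx, dy, dz], [wx, wy, wz]], ...]. A call has 1 to 20 rows; each row is the pose to reach, as a shift and turn from the pose commanded when the call began, along the tool's axes at that moment; what a row does not reach only later rows make up. A row lasts 1/8 s, in which the tool goes at most 62.5 mm and 10.7 degrees, less where a joint would pass 70% of its speed; a pose out of reach is approached as far as the arm can. A call with a gripper value outside its range is refused whole. The fingers move at their own pace and stop on an object; "squeeze" is the grip in N (left out, the last holds). Time passes only in rows, so rows that repeat a pose let the fingers close. It gives the time, the measured TCP pose, the force and the opening at its end, in the units of the state.
- env.state(): the state, without advancing time (a new reading comes with each control period).
- env.grab_frame(name): name is "side" or "top" or "wrist"; returns the picture (400x640x3 uint8, red, green, blue); there is no depth.
- env.calibration(name): a dict with "vfov" (degrees; the focal length in pixels is half the picture's height over the tangent of half this angle, whatever the lens; pixels are square), "cx", "cy" (the principal point, pixels), "D" ([k1, k2, p1, p2, k3] as OpenCV has them; the pictures are not rectified), "rvec" (rotation vector, rad) and "tvec" (3), from world to camera coordinates, as OpenCV has them. Camera axes: x right, y down, z forward; pixel columns grow to the right and rows downward; lengths in m; the calibration is good to about 2 mm. A picture is of the moment at which its call begins: read the wrist's pose just before it. calibration takes no time and is no camera call; for the wrist camera it gives the pose at the moment of the call.
- env.hand_in(): hands the job in, once; it reports no verdict.
The state is a dict: "time": time; "q": joint angles; "qvel": joint speeds; "joint_efforts": joint torques, N m; "position": TCP position; "tcp_rot": TCP orientation; "force": force on the tool from outside, world axes, zero at the start; "ft_torque": the same for the moment, N m; "finger_gap": opening from 0.0 (shut) to 1.0 (fully open).
Only numpy, scipy, OpenCV 4.12 (cv2) and the standard library are available. Lean on these libraries where they do the work, as an engineer would, in place of code of your own. Each camera call takes 0.05 s, during which the arm holds its last target.

TASK

A spice shaker has been left standing on the orange cutting disc in its caddy. Move the shaker onto the round green chopping board and leave it standing there, then press the green pad down fully so that the other end of the disc tips up, take the disc out by its raised rim and stand it upright in the empty slot of the wire drying rack, lowering it right down before you let go. Keep the shaker upright all the time, and leave everything else on the counter where it is.

Things in the scene. Friction and masses are not known exactly. Their poses are not given: they have to be found in the camera images.
- caddy: Fixed grey open box, 60 mm high, holding the disc flush in its pocket (tops of disc, pad and walls all at 60 mm; walls 9 to 12 mm). Origin: on the counter under the centre of the flush disc; the box spans x -68 to +112, y -70 to +70 mm in its frame. +x points from the disc to the green pad, roughly away from the robot (yaw varies); z up.
- rocker (a joint): Angle of the cradle under the disc, rad: 0 flush, 1.08 at its stop, pad down, disc's face 1.08 rad from level with its caddy -x end raised. Axle along the caddy's y at caddy x +45, z 49.5 mm. Stiff (7 to 15 N on the pad), no spring, stays where left. Cradle 5 mm thick, under the disc only from caddy x -12 mm towards the pad: the raised part is free on both faces; a stop edge holds the lower rim.
- pad (a point): Centre of the top of the green press pad (32 mm along x, 100 mm along y) on the cradle, at caddy x +77, z 60 mm when flush; moves with it. Pressed fully, its middle swings down about 34 mm. The pocket's end wall begins at caddy x +100 mm. Shut fingertips pressed straight down at caddy x +80, y 0 reach the stop with the tips at about z 20 to 28 mm.
- disc: The cutting disc: round, 110 mm across, 8 mm thick, about 0.18 kg, orange with a steel face and dark blades. Loose. Origin at the centre of its underside, z axis out of the steel face (up while flush). Flush in the caddy at the start, underside 52 mm above the counter. Fully tipped up, its upper rim (caddy -x end) stands about 140 mm above the counter.
- disc_mid (a point): The middle of the disc, at half its thickness (4 mm above the origin along the disc's z).
- shaker: Spice shaker, upright, round, 56 mm across up to 62 mm height, 85 mm high in all, yellow with red top, about 0.22 kg. Loose; stands on the disc. Origin at the centre of its underside, z up.
- board: Round green chopping board, fixed, 200 mm across, 12 mm thick. Origin at the centre of its underside, on the counter. Two mushrooms lie on the half of it towards its own +x; the other half is free.
- rack: Fixed wire drying rack, 96 x 90 mm, origin on the counter below its middle. Two slots for discs standing across its x axis, between wire hoops 58 mm high (16 mm clear, 60 mm wide along y): one at x -22 mm holds a fixed grey disc (x -26 to -18 mm, up to 117 mm high), the one at x +22 mm is empty. Two rails along x at y -30 and +30 mm carry the disc.
- slot (a point): Where the middle of a disc comes to rest in the empty slot of the rack, 62 mm above the counter; axes as the rack's: the standing disc's face is square to x.
- mushroom1: Brown mushroom, 48 mm across, 34 mm high, lying loose on the board. Origin at the underside. Leave alone.
- mushroom2: Second such mushroom on the board. Leave alone.
- bottle: Amber bottle, 60 mm across, 190 mm high, loose, standing beside the caddy. Origin at the underside. Leave alone.
- cup: Steel cup, 70 mm across, 75 mm high, loose, standing beside the caddy. Origin at the underside. Leave alone.
- spoon: Black-handled spoon, 200 mm long along its x, lying between robot and caddy. Leave alone.
- bowl: Steel bowl, 140 mm across, 55 mm high, at the back. Origin at the underside. Leave alone.
- tin: Food tin, 72 mm across, 80 mm high, at the back. Origin at the underside. Leave alone.
Mind the look-alikes: they are no part of the job. What is shaped like the rack but blue or yellow is not meant.

How it is judged:
On the way, in this order (a step that is already met when the one before it is completed fails the run):
1. the shaker stands upright on the green board, let go (horizontal distance between shaker and board below 0.095 m and height (world z) of shaker between 0.008 and 0.018 m and angle between shaker's own z axis and vertical below 0.1 rad and contact force between the fingers and shaker below 0.1 N and linear speed of shaker below 0.03 m/s), for 0.2 s.
2. the pad has been pressed down and the disc, still in its cradle, is tipped up (value of joint rocker above 0.85 rad and distance between disc_mid and pad below 0.095 m and angle between disc's own z axis and vertical above 0.7 rad), for 0.1 s.
3. the disc is lowered right down into the empty rack slot while still held (horizontal distance between disc_mid and slot below 0.014 m and z of disc_mid in the frame of slot below 0.012 m and contact force between the fingers and disc above 0.5 N), for 0.1 s.
At the end, for the whole second after the job is handed in: The shaker stands upright (within 0.1 rad) on the board, its middle within 95 mm of the board's; the disc stands at rest in the rack's empty slot, its middle within 12 mm level and 8 mm in height of the slot point, its face square to the rack's x within 0.25 rad (horizontal distance between shaker and board below 0.095 m and height (world z) of shaker between 0.008 and 0.018 m and angle between shaker's own z axis and vertical below 0.1 rad and horizontal distance between disc_mid and slot below 0.012 m and z of disc_mid in the frame of slot between -0.008 and 0.008 m and angle between the z axis of disc and the x axis of slot, either way round below 0.25 rad and linear speed of each of disc, shaker below 0.02 m/s); the robot touches nothing.
It fails at once if the shaker is tipped more than 30 degrees (angle between shaker's own z axis and vertical above 0.52 rad).
It fails at once if a bystander is shifted by more than 25 mm (distance of any of bottle, cup, spoon, bowl, tin, mushroom1, mushroom2 from where it was at the start of the episode above 0.025 m).
It fails at once if the bottle or the cup is knocked over (angle between any of bottle, cup's own z axis and vertical above 0.4 rad).
It also fails if it takes over 69 s, if anything falls off the work surface, if the arm or the gripper's body presses on something with over 40 N, if the wrist force passes 120 N, or if a joint passes its speed limit or range.

## Working session

There is one attempt and no reset: what is moved stays moved. The work goes in short steps, Python scripts to look and compute and a tool call to move; the robot and the scene stay as the last step left them, time stands still between calls to the robot, and variables do not carry over. Pictures are saved under pics/ and viewed, and the job is handed in when it is done.

Besides the shell and the picture viewer there is one more tool, called after ">>>" as a command line: name --argument value ..., lists and objects as JSON in quotes. arm_command: Moves the arm, as the interface text tells. Its arguments: {"type":"object","properties":{"increments":{"type":"array"},"squeeze":{"type":"number"}},"required":["increments"]}

```bash
mkdir -p pics; ls; cat > h.py <<'E'
import numpy as np, cv2
from station import env
np.set_printoptions(precision=4,suppress=True)
def cal(n):
    c=env.calibration(n); f=200/np.tan(np.radians(c['vfov'])/2)
    K=np.array([[f,0,c['cx']],[0,f,c['cy']],[0,0,1.]])
    return K,np.array(c['D'],float),np.array(c['rvec'],float).ravel(),np.array(c['tvec'],float).ravel()
def proj(n,P,c=None):
    K,D,r,t=c or cal(n)
    return cv2.projectPoints(np.array(P,float).reshape(-1,1,3),r,t,K,D)[0].reshape(-1,2)
def ray(n,uv,z,c=None):
    K,D,r,t=c or cal(n); R=cv2.Rodrigues(r)[0]
    u=cv2.undistortPoints(np.array(uv,float).reshape(-1,1,2),K,D).reshape(-1,2)
    C=-R.T@t; d=np.c_[u,np.ones(len(u))]@R
    return C+d*((z-C[2])/d[:,2])[:,None]
def grab(n,f):
    im=env.grab_frame(n); cv2.imwrite('pics/'+f,im[:,:,::-1]); return im
E
python3 - <<'E'
from h import *
for n in ['top','side','wrist']:
    grab(n,n+'0.png'); print(n,cal(n))
s=env.state();print(s['time'],s['position'],s['tcp_rot'],s['force'],env.grasp_offset)
E
```

```text
pics
top (array([[484.3234,   0.    , 324.0502],
       [  0.    , 484.3234, 205.4848],
       [  0.    ,   0.    ,   1.    ]]), array([-0.0365,  0.    ,  0.    ,  0.    ,  0.    ]), array([ 2.1935, -2.1364,  0.12  ]), array([-0.0249,  0.54  ,  1.2357]))
side (array([[395.9891,   0.    , 314.6938],
       [  0.    , 395.9891, 198.1054],
       [  0.    ,   0.    ,   1.    ]]), array([0.0094, 0.    , 0.    , 0.    , 0.    ]), array([ 0.3185, -2.6166,  1.4422]), array([0.5278, 0.1106, 1.0552]))
wrist (array([[358.5601,   0.    , 319.1852],
       [  0.    , 358.5601, 199.1793],
       [  0.    ,   0.    ,   1.    ]]), array([-0.0462,  0.    ,  0.    ,  0.    ,  0.    ]), array([-2.4001,  1.6251,  0.2325]), array([-0.6497, -0.0372,  0.3784]))
0.15 [ 0.2408 -0.6034  0.2306] [[ 0.9288  0.3707 -0.0005]
 [ 0.3707 -0.9288  0.0011]
 [-0.0001 -0.0012 -1.    ]] [-0.4796 -0.8377  0.1706] 0.0187
```

View pics/top0.png

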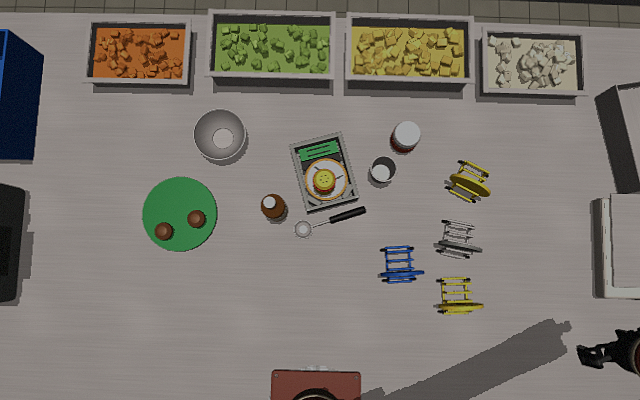

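View pics/side0.png

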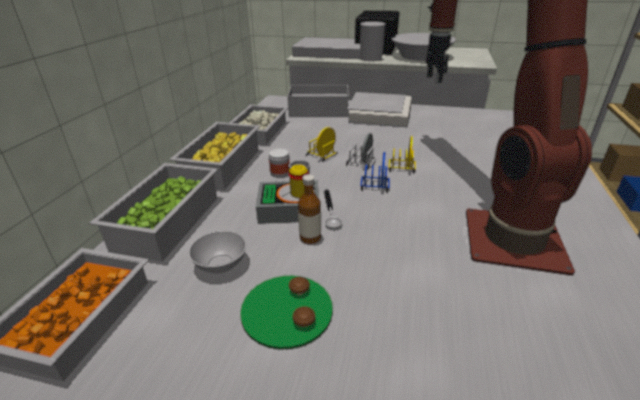

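View pics/wrist0.png

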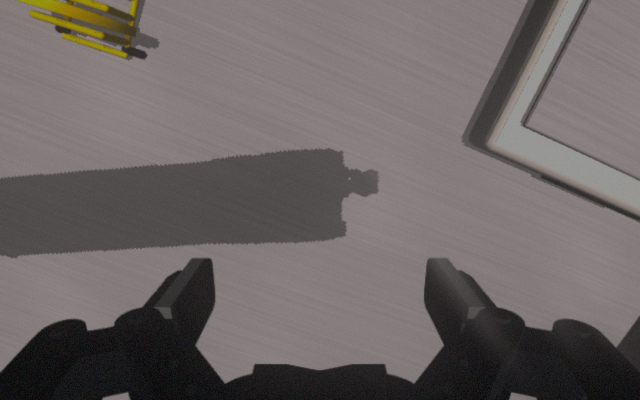

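The top view shows the caddy (325,172), shaker (324,179), board (180,214), mushrooms (164,231) and (196,219), and the grey rack (458,238). Next I'll zoom in.

```bash
python3 - <<'E'
from h import *
im=cv2.imread('pics/top0.png')
a=cv2.resize(im[120:225,250:410],None,fx=5,fy=5,interpolation=cv2.INTER_CUBIC)
cv2.imwrite('pics/z1.png',a)
b=cv2.resize(im[205:275,420:500],None,fx=8,fy=8,interpolation=cv2.INTER_CUBIC)
cv2.imwrite('pics/z2.png',b)
# board
h=cv2.cvtColor(im,cv2.COLOR_BGR2HSV)
m=cv2.inRange(h,(50,120,40),(85,255,200)); m[:170]=0;m[:,250:]=0
p=np.argwhere(m)[:,::-1]; 
c=max(cv2.findContours(m,cv2.RETR_EXTERNAL,cv2.CHAIN_APPROX_NONE)[0],key=len).reshape(-1,2)
w=ray('top',c,0.012); 
A=np.c_[2*w[:,:2],np.ones(len(w))];s=np.linalg.lstsq(A,(w[:,:2]**2).sum(1),rcond=None)[0]
print('board',s[:2],np.sqrt(s[2]+s[:2]@s[:2]))
print('mush',ray('top',[[164,231],[196,219]],0.03))
E
```

```text
board [0.5114 0.3728] 0.09746014562461021
mush [[0.4625 0.4046 0.03  ]
 [0.4961 0.3225 0.03  ]]
```

View pics/z1.png

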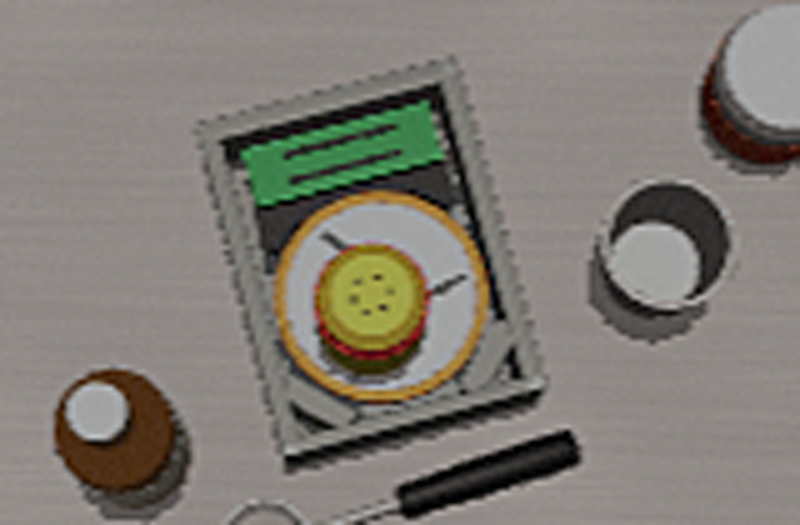

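View pics/z2.png

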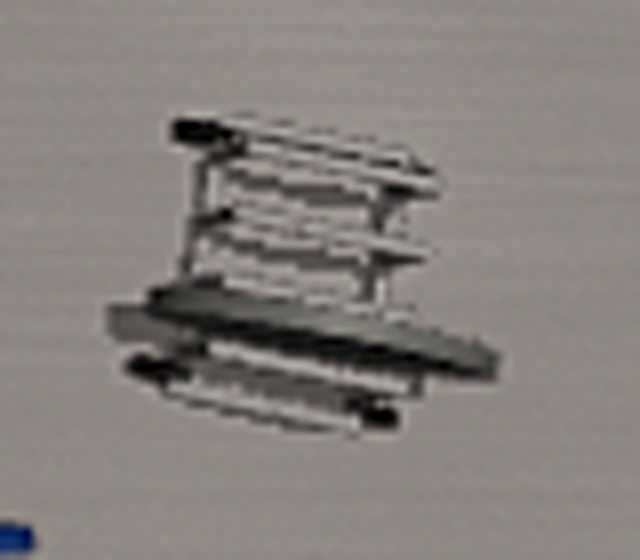

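```bash
python3 - <<'E'
from h import *
from scipy.optimize import least_squares
z=lambda p,s,o:(np.array(p)+.5)/s-.5+np.array(o)
c=z([(197,125),(453,58),(545,385),(285,460)],5,(250,120))
w=ray('top',c,0.06)[:,:2];print(w, [np.linalg.norm(w[i]-w[(i+1)%4]) for i in range(4)])
# corners in caddy frame: far-left (+112,+70), far-right(+112,-70), near right(-68,-70), near-left
L=np.array([[.112,.07],[.112,-.07],[-.068,-.07],[-.068,.07]])
f=lambda p:(np.c_[L[:,0]*np.cos(p[2])-L[:,1]*np.sin(p[2])+p[0],L[:,0]*np.sin(p[2])+L[:,1]*np.cos(p[2])+p[1]]-w).ravel()
r=least_squares(f,[.6,0,.2]);print('caddy',r.x,r.fun*1000)
im=cv2.imread('pics/top0.png');h=cv2.cvtColor(im,cv2.COLOR_BGR2HSV)
m=cv2.inRange(h,(8,130,110),(20,255,255));m[:155]=0;m[203:]=0;m[:,:300]=0;m[:,352:]=0
p=np.argwhere(m)[:,::-1];w=ray('top',p,.06)[:,:2]
def circ(w):
    g=least_squares(lambda q:np.hypot(*(w-q[:2]).T)-q[2],[w[:,0].mean(),w[:,1].mean(),.05],loss='soft_l1',f_scale=.002);return g.x
print('disc',len(p),circ(w))
pad=cv2.inRange(h,(50,120,40),(85,255,255));pad[:135]=0;pad[165:]=0;pad[:,:290]=0;pad[:,345:]=0
print('pad',ray('top',[np.argwhere(pad)[:,::-1].mean(0)],.06))
print('shaker top',ray('top',z([(371,297)],5,(250,120)),.085), 'cup',ray('top',z([(668,245)],5,(250,120)),.075),'bottle',ray('top',z([(97,410)],5,(250,120)),.19))
# rack
e=z([(185,130),(435,185),(125,365),(395,415),(150,293),(495,360)],8,(420,205))
print(ray('top',e,.058));print(ray('top',e,.117)[4:]);print(ray('top',e,.0))
E
```

```text
[[ 0.6932  0.0842]
 [ 0.7323 -0.0475]
 [ 0.5624 -0.0983]
 [ 0.5203  0.0334]] [np.float64(0.1373234182651454), np.float64(0.17737318096542856), np.float64(0.138236090637892), np.float64(0.18019937076441053)]
caddy [ 0.606  -0.0134  0.2922] [-0.1527  1.7138  1.1172 -0.7002 -1.3277 -1.6922  0.3632  0.6785]
disc 257 [ 0.6065 -0.0132  0.0519]
pad [[0.6799 0.0093 0.06  ]]
shaker top [[ 0.6013 -0.0083  0.085 ]] cup [[ 0.6338 -0.1585  0.075 ]] bottle [[0.5284 0.1151 0.19  ]]
[[ 0.5061 -0.3144  0.058 ]
 [ 0.4906 -0.3946  0.058 ]
 [ 0.4309 -0.2953  0.058 ]
 [ 0.4172 -0.3813  0.058 ]
 [ 0.4539 -0.3032  0.058 ]
 [ 0.4354 -0.4134  0.058 ]]
[[ 0.4514 -0.2892  0.117 ]
 [ 0.4337 -0.3941  0.117 ]]
[[ 0.511  -0.3287  0.    ]
 [ 0.4947 -0.4126  0.    ]
 [ 0.4323 -0.3087  0.    ]
 [ 0.4179 -0.3988  0.    ]
 [ 0.4563 -0.317   0.    ]
 [ 0.4369 -0.4324  0.    ]]
```

```bash
cat >> h.py <<'E'
from scipy.spatial.transform import Rotation as Ro
def inc(P,R=None):
    s=env.state(); R0=np.array(s['tcp_rot']); p=np.array(s['position'])
    d=R0.T@(np.array(P)-p)*1000
    w=np.zeros(3) if R is None else Ro.from_matrix(R0.T@R).as_rotvec()
    print('shift mm',d.round(1),'turn',w.round(4),'deg',np.degrees(np.linalg.norm(w)).round(1),'t',s['time'])
E
python3 - <<'E'
from h import *
z=lambda p,s,o:(np.array(p)+.5)/s-.5+np.array(o)
print(ray('top',z([(371,297)],5,(250,120)),.145))
inc([.598,-.010,.26])
E
```

```text
[[ 0.5914 -0.0084  0.145 ]]
shift mm [ 551.7 -418.7  -28.9] turn [0. 0. 0.] deg 0.0 t 0.15
```

```bash
python3 - <<'E'
from h import *
inc([.555,-.009,.26])
E
```

```text
shift mm [ 512.1 -435.6  -28.9] turn [0. 0. 0.] deg 0.0 t 0.15
```

>>> arm_command --increments '[[100,[100,-75,-29],[0,0,0]],[100,[150,-112,-29],[0,0,0]],[100,[200,-150,-29],[0,0,0]],[100,[250,-190,-29],[0,0,0]],[100,[300,-227,-29],[0,0,0]],[100,[350,-265,-29],[0,0,0]],[100,[400,-303,-29],[0,0,0]],[100,[450,-341,-29],[0,0,0]],[100,[500,-380,-29],[0,0,0]],[100,[530,-412,-29],[0,0,0]],[100,[546,-422,-29],[0,0,0]],[100,[546,-422,-29],[0,0,0]],[100,[546,-422,-29],[0,0,0]],[100,[546,-422,-29],[0,0,0]]]'

```text
time: 1.9
position: [0.5912, -0.0113, 0.2602]
tcp_rot: [[0.93, 0.368, -0.0], [0.368, -0.93, -0.001], [-0.001, 0.001, -1.0]]
force: [-0.5, -0.3, -1.0]
finger_gap: 0.999
```

```bash
python3 - <<'E'
from h import *
c=cal('wrist');grab('wrist','w1.png')
import pickle;pickle.dump(c,open('w1.pkl','wb'))
R=cv2.Rodrigues(c[2])[0];print('cam pos',-R.T@c[3],'axis',R[2])
print(proj('wrist',[[.591,-.0085,.145],[.591,-.0085,.06],[.606,-.0134,.06]],c)); grab('top','t1.png')
grab('side','s1.png')
E
```

```text
cam pos [0.6567 0.0147 0.4028] axis [-0.2598 -0.1042 -0.96  ]
[[315.1461 192.0618]
 [315.9965 169.2655]
 [326.4367 156.8881]]
```

View pics/w1.png

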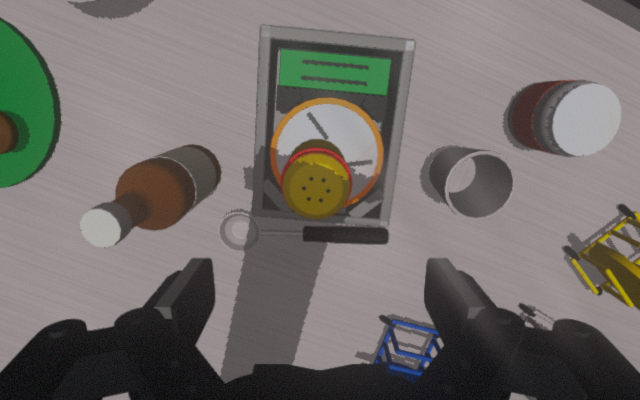

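View pics/s1.png

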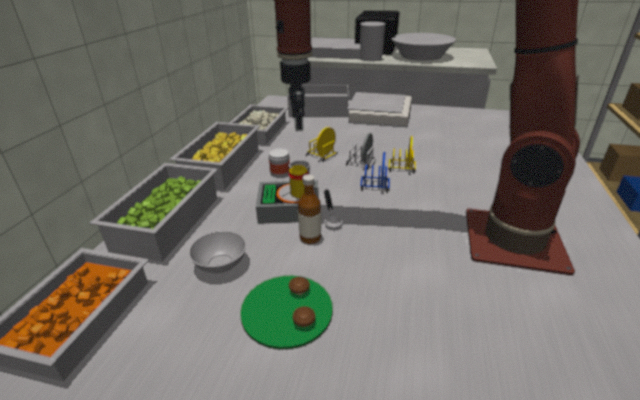

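```bash
python3 - <<'E'
from h import *
from scipy.optimize import least_squares
import pickle;c=pickle.load(open('w1.pkl','rb'))
print('shaker',ray('wrist',[[317,188]],.145,c))
w=ray('wrist',[(261,26),(414,40),(388,229),(252,221)],.06,c)[:,:2]
L=np.array([[.112,.07],[.112,-.07],[-.068,-.07],[-.068,.07]])
f=lambda p:(np.c_[L[:,0]*np.cos(p[2])-L[:,1]*np.sin(p[2])+p[0],L[:,0]*np.sin(p[2])+L[:,1]*np.cos(p[2])+p[1]]-w).ravel()
r=least_squares(f,[.6,0,.2]);print('caddy',r.x,r.fun*1000)
im=cv2.imread('pics/w1.png');h=cv2.cvtColor(im,cv2.COLOR_BGR2HSV)
m=cv2.inRange(h,(8,130,110),(20,255,255));m[:90]=0;m[215:]=0;m[:,:265]=0;m[:,390:]=0;m[150:,275:355]=0
p=np.argwhere(m)[:,::-1];w=ray('wrist',p,.06,c)[:,:2]
print('disc',least_squares(lambda q:np.hypot(*(w-q[:2]).T)-q[2],[.6,0,.05],loss='soft_l1',f_scale=.002).x)
m=cv2.inRange(h,(50,120,40),(85,255,255));m[:40]=0;m[100:]=0;m[:,:270]=0;m[:,400:]=0
print('pad',ray('wrist',[np.argwhere(m)[:,::-1].mean(0)],.06,c))
inc([.5915,-.0075,.155]);inc([.5915,-.0075,.09])
E
```

```text
shaker [[ 0.5944 -0.0086  0.145 ]]
caddy [ 0.6048 -0.014   0.2969] [-1.5694  1.8569 -0.2387 -1.5129 -0.1249 -1.0692  1.933   0.7252]
disc [ 0.607  -0.0128  0.052 ]
pad [[0.6812 0.0088 0.06  ]]
shift mm [  1.4  -3.1 105.5] turn [0. 0. 0.] deg 0.0 t 2.05
shift mm [  1.4  -3.1 170.5] turn [0. 0. 0.] deg 0.0 t 2.05
```

>>> arm_command --increments '[[100,[3,-2,60],[0,0,0]],[100,[3,-2,100],[0,0,0]],[100,[3,-2,130],[0,0,0]],[100,[3,-2,155],[0,0,0]],[100,[3,-2,174],[0,0,0]],[100,[3,-2,174],[0,0,0]],[100,[3,-2,174],[0,0,0]],[60,[3,-2,174],[0,0,0]],[55,[3,-2,174],[0,0,0]],[50,[3,-2,174],[0,0,0]],[45,[3,-2,174],[0,0,0]],[45,[3,-2,174],[0,0,0]],[45,[3,-2,174],[0,0,0]],[45,[3,-2,174],[0,0,0]]]' --squeeze 30

```text
time: 3.8
position: [0.5943, -0.0063, 0.0874]
tcp_rot: [[0.929, 0.371, 0.001], [0.371, -0.929, -0.0], [0.001, 0.001, -1.0]]
force: [-1.8, 0.4, 6.2]
finger_gap: 0.647
```

>>> arm_command --increments '[[30,[0,0,0],[0,0,0]],[30,[0,0,0],[0,0,0]],[30,[0,0,-10],[0,0,0]],[30,[0,0,-30],[0,0,0]],[30,[0,0,-60],[0,0,0]],[30,[0,0,-60],[0,0,0]]]' --squeeze 40

```text
time: 4.55
position: [0.5955, -0.0061, 0.1499]
tcp_rot: [[0.929, 0.371, 0.005], [0.371, -0.929, -0.0], [0.005, 0.002, -1.0]]
force: [0.7, 0.4, -1.9]
finger_gap: 0.646
```

```bash
python3 - <<'E'
from h import *
grab('wrist','w2.png');grab('side','s2.png');inc([.557,.392,.26]);inc([.557,.392,.043])
E
```

```text
shift mm [ 113.6 -383.6 -113.3] turn [0. 0. 0.] deg 0.0 t 4.65
shift mm [ 113.5 -383.7  103.7] turn [0. 0. 0.] deg 0.0 t 4.65
```

View pics/w2.png

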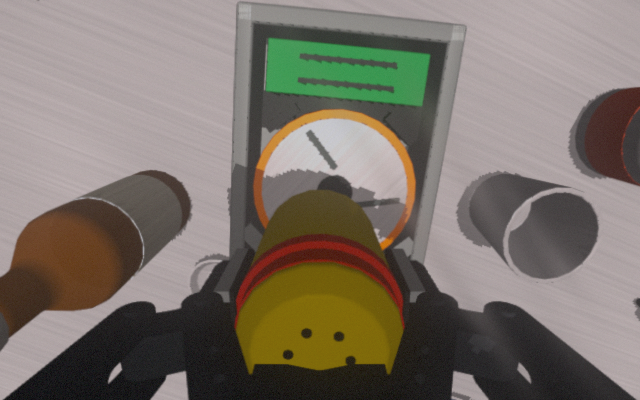

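View pics/s2.png

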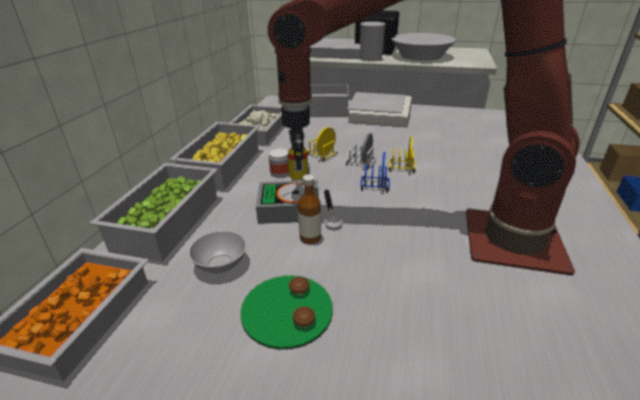

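The shaker is held upright and lifted clear of the disc. Next I raise it and carry it over the bottle to the board.

>>> arm_command --increments '[[30,[0,0,-60],[0,0,0]],[30,[0,0,-115],[0,0,0]],[30,[10,-30,-115],[0,0,0]],[30,[22,-75,-115],[0,0,0]],[30,[35,-120,-115],[0,0,0]],[30,[50,-165,-115],[0,0,0]],[30,[62,-210,-115],[0,0,0]],[30,[75,-255,-115],[0,0,0]],[30,[88,-300,-115],[0,0,0]],[30,[100,-340,-115],[0,0,0]],[30,[110,-370,-115],[0,0,0]],[30,[113,-383,-115],[0,0,0]],[30,[113,-383,-115],[0,0,0]],[30,[113,-383,-115],[0,0,0]]]'

```text
time: 6.4
position: [0.5574, 0.3895, 0.2611]
tcp_rot: [[0.929, 0.369, 0.0], [0.369, -0.929, -0.001], [-0.0, 0.001, -1.0]]
force: [0.6, -0.8, -1.6]
finger_gap: 0.641
```

```bash
python3 - <<'E'
from h import *
grab('wrist','w3.png');grab('top','t3.png');inc([.557,.392,.0405]);print(env.state()['q'],env.state()['position'])
E
```

```text
shift mm [  0.4  -2.6 220.9] turn [0. 0. 0.] deg 0.0 t 6.5
[-0.2437  0.4535 -0.6246  1.308   0.2616  1.4611 -2.0412] [0.5575 0.3896 0.2614]
```

View pics/w3.png

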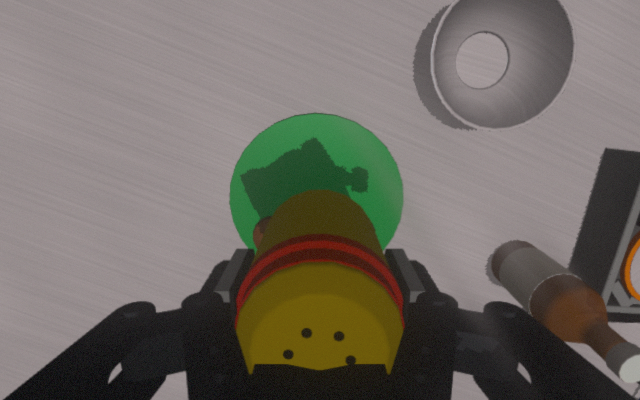

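The shaker is over the free half of the board, and the bowl and bottle are clear. I'll lower it.

>>> arm_command --increments '[[30,[0,-2,55],[0,0,0]],[30,[0,-2,105],[0,0,0]],[30,[0,-2,150],[0,0,0]],[30,[0,-2,185],[0,0,0]],[30,[0,-2,205],[0,0,0]],[30,[0,-2,214],[0,0,0]],[30,[0,-2,218],[0,0,0]],[30,[0,-2,219],[0,0,0]],[30,[0,-2,219],[0,0,0]]]'

```text
time: 7.62
position: [0.5563, 0.3935, 0.0433]
tcp_rot: [[0.929, 0.371, 0.001], [0.371, -0.929, 0.001], [0.001, -0.0, -1.0]]
force: [0.2, 0.3, -1.7]
finger_gap: 0.646
```

```bash
python3 - <<'E'
from h import *
s=env.state();print(s['force'],s['position'],s['finger_gap']);im=grab('side','s3.png')
cv2.imwrite('pics/s3z.png',cv2.resize(im[220:360,200:360,::-1],None,fx=4,fy=4))
E
```

```text
[ 0.1945  0.3149 -1.6688] [0.5563 0.3935 0.0433] 0.6458351717634339
```

View pics/s3z.png

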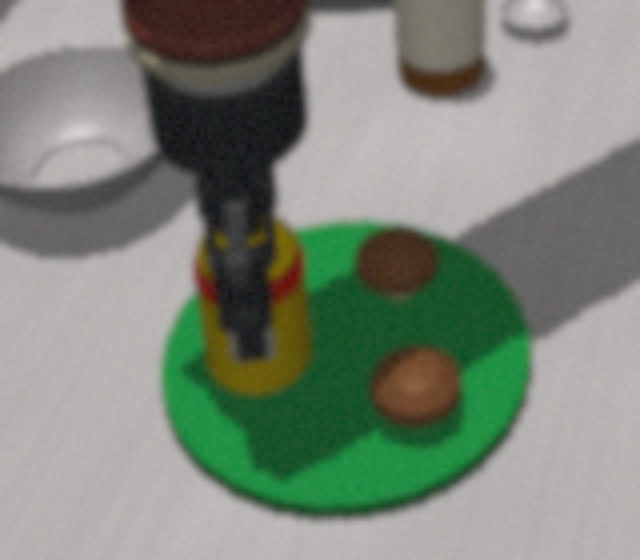

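The shaker is on the free side of the board, but the force shows it still hangs about 3 mm up. I'll lower it to contact.

>>> arm_command --increments '[[30,[0,0,2],[0,0,0]],[30,[0,0,3],[0,0,0]],[30,[0,0,4],[0,0,0]],[30,[0,0,4],[0,0,0]]]'

```text
time: 8.18
position: [0.556, 0.3932, 0.0396]
tcp_rot: [[0.929, 0.371, 0.001], [0.371, -0.929, -0.0], [0.001, 0.0, -1.0]]
force: [-3.1, -3.6, 8.6]
finger_gap: 0.639
```

Contact: 8.6 N, with z where expected. I release and retreat up.

>>> arm_command --increments '[[72,[0,0,-1],[0,0,0]],[85,[0,0,-1],[0,0,0]],[90,[0,0,-1],[0,0,0]],[90,[0,0,-1],[0,0,0]],[90,[0,0,-1],[0,0,0]],[90,[0,0,-20],[0,0,0]],[90,[0,0,-60],[0,0,0]],[90,[0,0,-110],[0,0,0]],[90,[0,0,-160],[0,0,0]],[90,[0,0,-220],[0,0,0]],[90,[0,0,-220],[0,0,0]],[0,[0,0,-220],[0,0,0]]]'

```text
time: 9.68
position: [0.5558, 0.3932, 0.2592]
tcp_rot: [[0.929, 0.371, 0.001], [0.371, -0.929, 0.001], [0.001, -0.0, -1.0]]
force: [-1.1, -0.4, -0.8]
finger_gap: 0.716
```

```bash
python3 - <<'E'
from h import *
grab('wrist','w4.png')
yaw=.294; C=np.array([.606,-.0135,0]); Rz=Ro.from_euler('z',yaw).as_matrix()
p=C+Rz@[.08,0,0]; print('press',p)
# tool y along az of caddy x (yaw), z down
R=np.array([[np.sin(yaw),np.cos(yaw),0],[-np.cos(yaw),np.sin(yaw),0],[0,0,-1]]).T
y=[np.cos(yaw),np.sin(yaw),0]; zz=[0,0,-1]; x=np.cross(y,zz); R=np.c_[x,y,zz]; print(R,np.linalg.det(R))
inc([p[0],p[1],.26],R); inc([p[0],p[1],.26]);print(env.state()['q'],env.state()['tcp_rot'])
E
```

```text
press [0.6826 0.0097 0.    ]
[[-0.2898  0.9571  0.    ]
 [ 0.9571  0.2898  0.    ]
 [ 0.      0.     -1.    ]] 1.0
shift mm [-24.1 402.8  -1.8] turn [-0.0002  0.0008 -1.485 ] deg 85.1 t 9.725
shift mm [-24.1 402.8  -1.8] turn [0. 0. 0.] deg 0.0 t 9.725
[-0.2474  0.4564 -0.6265  1.3116  0.2632  1.4562 -2.0455] [[ 0.9287  0.3708 -0.0005]
 [ 0.3708 -0.9287 -0.0006]
 [-0.0007  0.0004 -1.    ]]
```

View pics/w4.png

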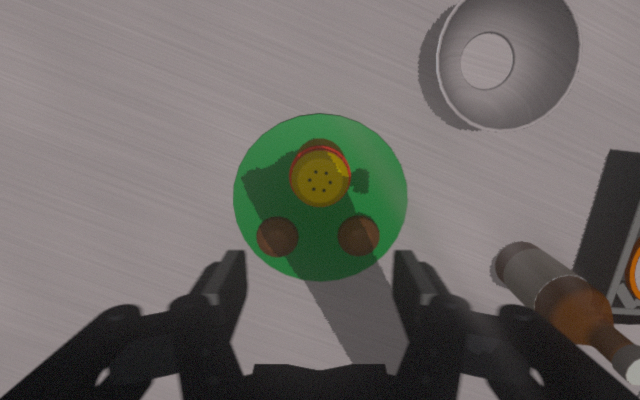

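Shaker stands upright on the board and the mushrooms are undisturbed. Next: move over the pad with the fingers shut.

>>> arm_command --increments '[[0,[-3,50,0],[0,0,0]],[0,[-6,100,0],[0,0,0]],[0,[-9,150,0],[0,0,0.05]],[0,[-12,200,0],[0,0,0.087]],[0,[-15,250,0],[0,0,0.087]],[0,[-18,300,0],[0,0,0.087]],[0,[-21,350,0],[0,0,0.087]],[0,[-24,390,0],[0,0,0.087]],[0,[-24,403,0],[0,0,0.087]],[0,[-24,403,60],[0,0,0.087]],[0,[-24,403,120],[0,0,0.087]],[0,[-24,403,150],[0,0,0.087]],[0,[-24,403,150],[0,0,0.087]],[0,[-24,403,150],[0,0,0.087]]]'

```text
time: 11.48
position: [0.6836, 0.0108, 0.1098]
tcp_rot: [[0.957, 0.289, 0.001], [0.289, -0.957, 0.001], [0.002, -0.0, -1.0]]
force: [0.3, -0.9, -0.1]
finger_gap: 0.001
```

```bash
python3 - <<'E'
from h import *
c=cal('wrist');grab('wrist','w5.png');grab('top','t5.png')
import pickle;pickle.dump(c,open('w5.pkl','wb'))
inc([.6826,.0097,.062]); s=env.state();print(s['position'],s['finger_gap'],s['force'])
C=np.array([.606,-.0135,0]); Rz=Ro.from_euler('z',.294).as_matrix()
print('in caddy',Rz.T@(s['position']-C))
E
```

```text
shift mm [-1.8  0.3 48.5] turn [0. 0. 0.] deg 0.0 t 11.575
[0.6841 0.0105 0.1105] 0.002172041344666481 [-0.5162  0.6057  0.1562]
in caddy [0.0817 0.0003 0.1105]
```

View pics/w5.png

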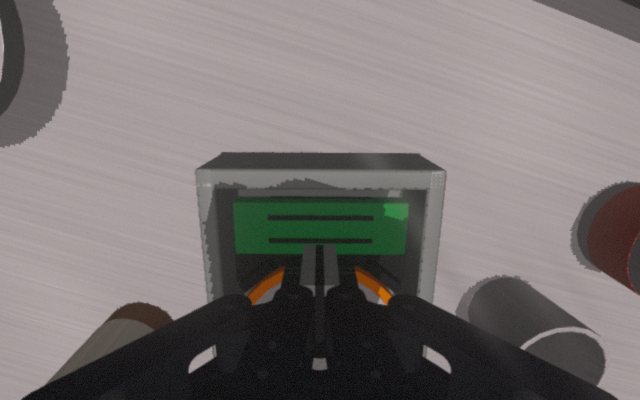

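The fingertips are centred over the pad (image 320,250). Pressing straight down.

>>> arm_command --increments '[[0,[-2,0,30],[0,0,0]],[0,[-2,0,45],[0,0,0]],[0,[-2,0,52],[0,0,0]],[0,[-2,0,56],[0,0,0]],[0,[-2,0,60],[0,0,0]],[0,[-2,0,64],[0,0,0]],[0,[-2,0,68],[0,0,0]],[0,[-2,0,71],[0,0,0]],[0,[-2,0,74],[0,0,0]],[0,[-2,0,77],[0,0,0]],[0,[-2,0,80],[0,0,0]]]'

```text
time: 12.95
position: [0.6833, 0.0099, 0.0308]
tcp_rot: [[0.957, 0.289, 0.005], [0.289, -0.957, 0.001], [0.005, 0.001, -1.0]]
force: [1.2, 0.1, 5.7]
finger_gap: 0.002
```

>>> arm_command --increments '[[0,[0,0,3],[0,0,0]],[0,[0,0,6],[0,0,0]],[0,[0,0,8],[0,0,0]],[0,[0,0,8],[0,0,0]]]'

```text
time: 13.45
position: [0.6843, 0.0102, 0.0232]
tcp_rot: [[0.957, 0.289, 0.007], [0.289, -0.957, 0.001], [0.007, 0.001, -1.0]]
force: [5.2, 0.7, 7.5]
finger_gap: -0.001
```

```bash
python3 - <<'E'
from h import *
im=grab('side','s6.png')
cv2.imwrite('pics/s6z.png',cv2.resize(im[130:250,220:370,::-1],None,fx=5,fy=5))
E
```

```text
(no output)
```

View pics/s6z.png

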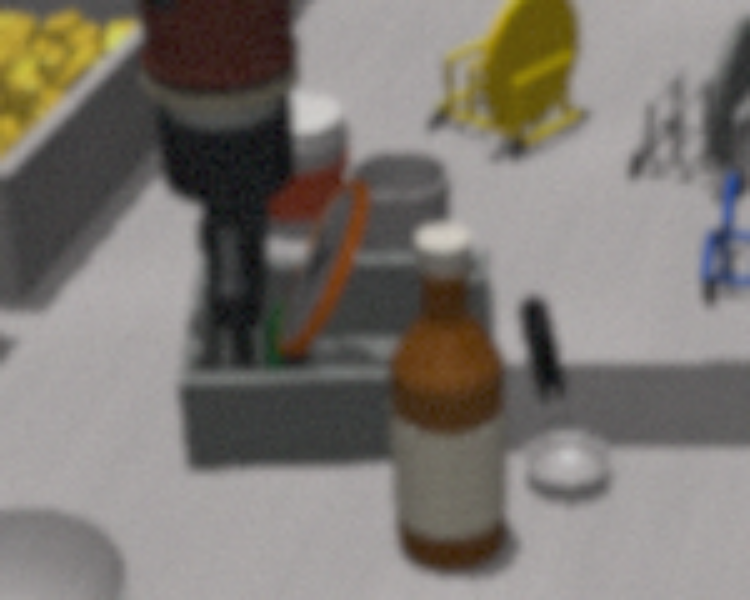

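The disc is tipped steeply. Pressing a little more to confirm the stop.

>>> arm_command --increments '[[0,[0,0,2],[0,0,0]],[0,[0,0,4],[0,0,0]],[0,[0,0,4],[0,0,0]]]'

```text
time: 13.88
position: [0.6857, 0.0106, 0.0204]
tcp_rot: [[0.957, 0.289, 0.01], [0.289, -0.957, 0.002], [0.01, 0.001, -1.0]]
force: [8.0, 1.9, 10.9]
finger_gap: -0.002
```

>>> arm_command --increments '[[0,[-1,0,2],[0,0,0]],[0,[-1,0,4],[0,0,0]],[0,[-1,0,4],[0,0,0]]]'

```text
time: 14.25
position: [0.6867, 0.0109, 0.018]
tcp_rot: [[0.957, 0.289, 0.014], [0.289, -0.957, 0.002], [0.014, 0.002, -1.0]]
force: [10.3, 2.3, 16.7]
finger_gap: 0.001
```

The force is rising with little travel, so this is the stop. I lift away.

>>> arm_command --increments '[[0,[0,0,-20],[0,0,0]],[0,[0,0,-60],[0,0,0]],[0,[0,0,-120],[0,0,0]],[0,[0,0,-180],[0,0,0]],[0,[0,0,-240],[0,0,0]],[0,[0,0,-240],[0,0,0]],[20,[-30,0,-240],[0,0,0]],[20,[-80,0,-240],[0,0,0]],[20,[-130,0,-240],[0,0,0]],[30,[-180,0,-240],[0,0,0]],[30,[-180,0,-240],[0,0,0]],[30,[-180,0,-240],[0,0,0]]]'

```text
time: 15.75
position: [0.5079, -0.0429, 0.2524]
tcp_rot: [[0.958, 0.288, 0.0], [0.288, -0.958, -0.0], [0.0, 0.0, -1.0]]
force: [-0.0, 0.1, -0.8]
finger_gap: 0.299
```

```bash
python3 - <<'E'
from h import *
import pickle
c=cal('wrist');grab('wrist','w7.png')
pickle.dump(c,open('w7.pkl','wb'))
im=grab('top','t7.png')
cv2.imwrite('pics/t7z.png',cv2.resize(im[120:225,250:410,::-1],None,fx=5,fy=5,interpolation=cv2.INTER_CUBIC))
im=grab('side','s7.png')
cv2.imwrite('pics/s7z.png',cv2.resize(im[130:250,220:370,::-1],None,fx=5,fy=5,interpolation=cv2.INTER_CUBIC))
print(env.state()['position'])
E
```

```text
[ 0.5085 -0.0423  0.2521]
```

View pics/w7.png

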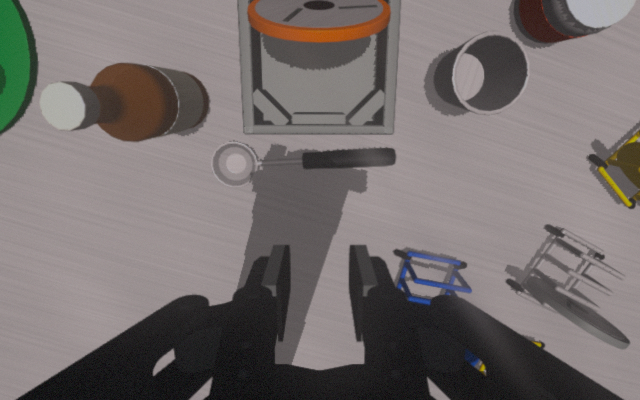

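View pics/s7z.png

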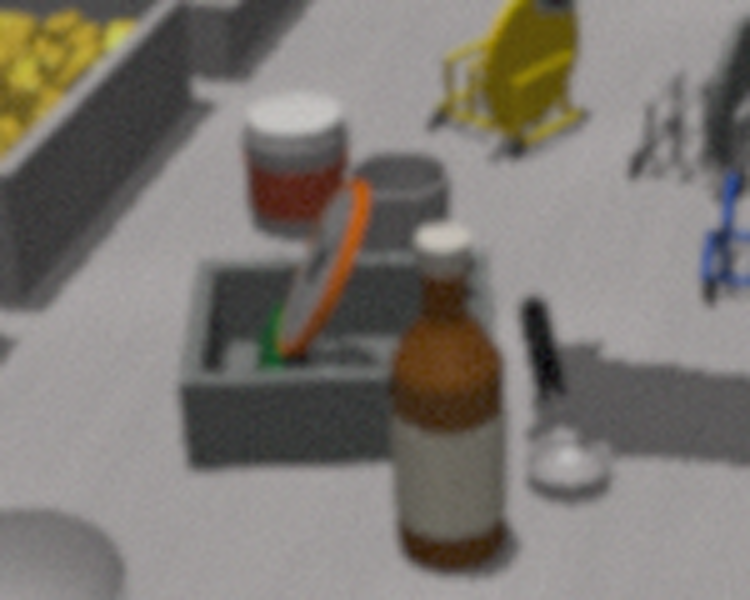

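View pics/t7z.png

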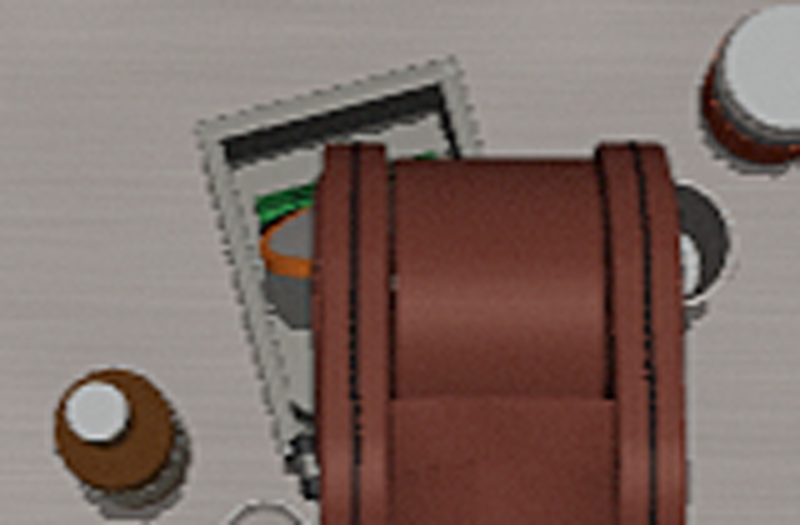

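```bash
cat >> h.py <<'E'
C=np.array([.606,-.0135,0]); RzC=Ro.from_euler('z',.294).as_matrix()
def disc(a,n=64):
    c,s=np.cos(a),np.sin(a); M=np.array([[c,0,s],[0,1,0],[-s,0,c]])
    t=np.linspace(0,2*np.pi,n); out=[]
    for zz in (.052,.06):
        P=np.c_[.055*np.cos(t)-.045,.055*np.sin(t),0*t+zz-.0495]@M.T+[.045,0,.0495]
        out.append(P@RzC.T+C)
    return out,M
E
python3 - <<'E'
from h import *
import pickle
c=pickle.load(open('w7.pkl','rb'))
o,M=disc(1.08)
im=cv2.imread('pics/w7.png'); ims=cv2.imread('pics/s7.png')
big=cv2.resize(ims[150:230,250:330],None,fx=8,fy=8,interpolation=cv2.INTER_CUBIC)
for P,col in zip(o,[(255,0,0),(255,0,255)]):
    cv2.polylines(im,[proj('',P,c).round().astype(int)],True,col,1)
    q=(proj('side',P)-[250,150]+.5)*8-.5
    cv2.polylines(big,[q.round().astype(int)],True,col,1)
cv2.imwrite('pics/o1.png',cv2.resize(im[0:140,220:420],None,fx=4,fy=4,interpolation=cv2.INTER_CUBIC)); cv2.imwrite('pics/o2.png',big[:600])
b=cv2.resize(im[210:360,500:640],None,fx=4,fy=4,interpolation=cv2.INTER_CUBIC);cv2.imwrite('pics/o3.png',b)
E
```

```text
(no output)
```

View pics/o1.png

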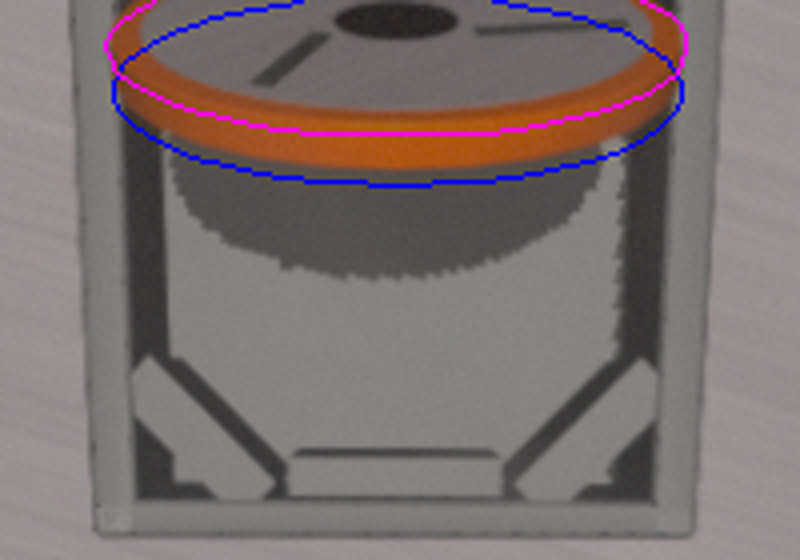

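View pics/o2.png

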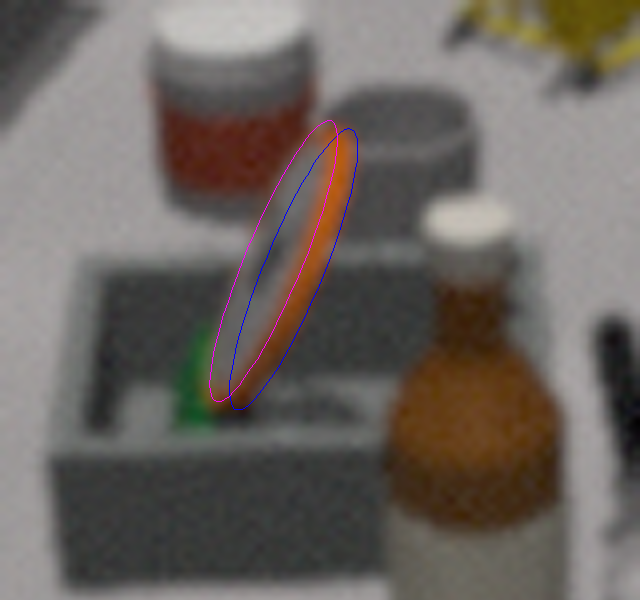

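View pics/o3.png

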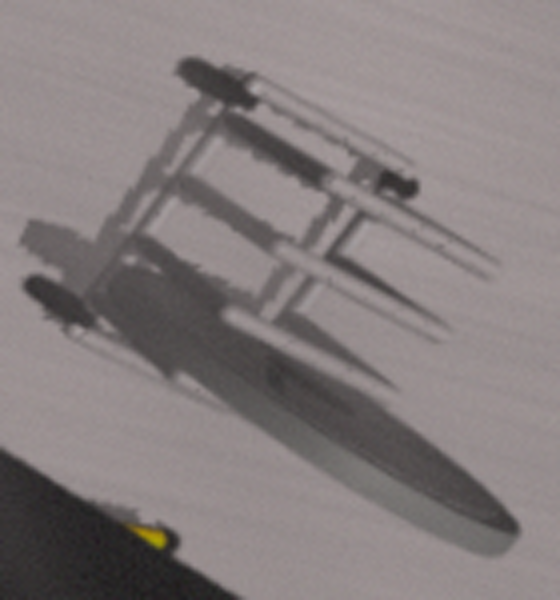

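```bash
python3 - <<'E'
from h import *
import pickle
from scipy.optimize import least_squares
c=pickle.load(open('w7.pkl','rb'))
L=np.array([[-.068,.07,.06],[-.068,-.07,.06]])
print(proj('',L@RzC.T+C,c), 'seen',(np.array([[97,537],[693,537]])+.5)/4-.5+[220,0])
for a in (1.0,1.08,1.12):
    o,M=disc(a);print(a,[proj('',P,c)[:,1].max() for P in o],[(proj('',P,c)[:,0].min(),proj('',P,c)[:,0].max()) for P in o])
print('seen outer', 171/4,'inner rim edge ~',128/4)
# rack from top view t0 and w7: silhouettes
zz=lambda p,s,o:(np.array(p)+.5)/s-.5+np.array(o)
W=zz([(185,65),(415,185),(30,285)],4,(500,210))   # feet ends
print('feet z~0.005',ray('',W,.005,c))
print('grey disc right end top?',ray('',zz([(518,530)],4,(500,210)),.062,c),'hoop ends?',ray('',zz([(497,270),(447,333),(397,388)],4,(500,210)),.058,c))
E
```

```text
[[243.6633 135.708 ]
 [394.4268 135.5535]] seen [[243.875 133.875]
 [392.875 133.875]]
1.0 [np.float64(57.296666779462726), np.float64(45.969902212391986)] [(np.float64(248.5326079331676), np.float64(389.35518673718036)), (np.float64(247.04972864742973), np.float64(390.81882643847433))]
1.08 [np.float64(45.64175637390733), np.float64(33.391813316548365)] [(np.float64(247.83740286924228), np.float64(390.0399736723642)), (np.float64(246.450977541783), np.float64(391.4058550890606))]
1.12 [np.float64(39.49090534397723), np.float64(26.818013820923028)] [(np.float64(247.5100241032104), np.float64(390.36191410914)), (np.float64(246.17781195459406), np.float64(391.67299106468283))]
seen outer 42.75 inner rim edge ~ 32.0
feet z~0.005 [[ 0.5127 -0.3218  0.005 ]
 [ 0.4982 -0.4113  0.005 ]
 [ 0.4333 -0.3082  0.005 ]]
grey disc right end top? [[ 0.4214 -0.4433  0.062 ]] hoop ends? [[ 0.4927 -0.3949  0.058 ]
 [ 0.4716 -0.3911  0.058 ]
 [ 0.4521 -0.386   0.058 ]]
```

The disc is tipped to about 1.08 rad; my overlay agrees within 2 to 3 mm. Before grasping, I take a closer look at the grey rack from above while the hand is empty.

>>> arm_command --increments '[[30,[-20,50,-30],[0,0,0]],[30,[-40,100,-30],[0,0,0]],[30,[-60,150,-30],[0,0,0]],[30,[-85,200,-30],[0,0,0]],[30,[-105,250,-30],[0,0,0]],[30,[-120,290,-30],[0,0,0]],[30,[-123,295,-30],[0,0,0]],[30,[-123,295,-30],[0,0,0]],[30,[-123,295,-30],[0,0,0]]]'

```text
time: 17.02
position: [0.4761, -0.3591, 0.2823]
tcp_rot: [[0.957, 0.291, 0.0], [0.291, -0.957, 0.001], [0.0, -0.001, -1.0]]
force: [0.1, 0.5, 0.0]
finger_gap: 0.302
```

```bash
python3 - <<'E'
from h import *
import pickle
c=cal('wrist');im=grab('wrist','w8.png')
pickle.dump(c,open('w8.pkl','wb'));print(env.state()['position'])
yaw=-.17;R=Ro.from_euler('z',yaw).as_matrix();o=np.array([.4658,-.3598,0])
def l(p):return np.array(p)@R.T+o
t=np.linspace(0,2*np.pi,60)
im=im[:,:,::-1].copy()
for x in (-.026,-.018): cv2.polylines(im,[proj('',l(np.c_[0*t+x,.055*np.cos(t),.062+.055*np.sin(t)]),c).round().astype(int)],True,(255,0,255),1)
for x in (.032,.012,-.012,-.032):cv2.polylines(im,[proj('',l([[x,-.03,0],[x,-.03,.058],[x,.03,.058],[x,.03,0]]),c).round().astype(int)],False,(0,255,255),1)
for y in (-.03,.03):cv2.polylines(im,[proj('',l([[-.048,y,0.01],[.048,y,.01]]),c).round().astype(int)],False,(255,255,0),1)
cv2.imwrite('pics/o8.png',cv2.resize(im[60:260,200:440],None,fx=3,fy=3,interpolation=cv2.INTER_CUBIC))
E
```

```text
[ 0.476  -0.3593  0.2824]
```

View pics/w8.png

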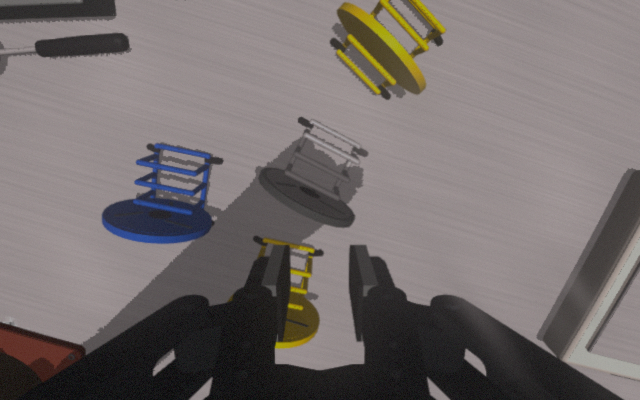

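View pics/o8.png

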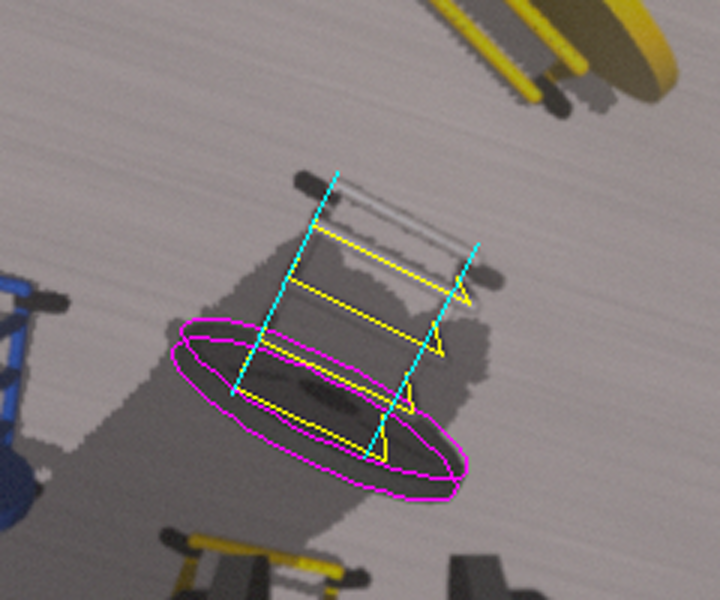

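```bash
python3 - <<'E'
from h import *
im=cv2.imread('pics/w8.png')[100:245,240:390]
a=cv2.resize(im,None,fx=4,fy=4,interpolation=cv2.INTER_CUBIC).astype(float)
a=np.clip((a/255)**.7*255*1.3,0,255).astype(np.uint8);cv2.imwrite('pics/o9.png',a)
E
```

```text
(no output)
```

View pics/o9.png

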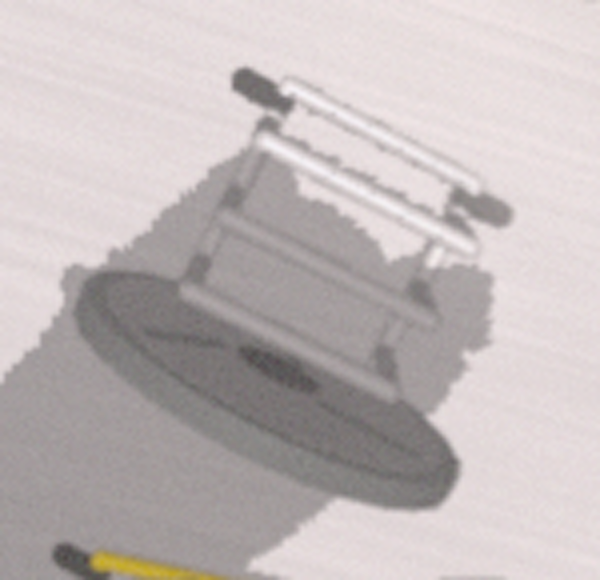

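```bash
python3 - <<'E'
from h import *
import pickle
from scipy.optimize import least_squares
c=pickle.load(open('w8.pkl','rb'))
uv=(np.array([(262,140),(475,247),(222,214),(433,318),(185,288),(397,392)])+.5)/4-.5+[240,100]
def loc(h):return np.array([[x,y,.055] for x in (h,11e-3 if h>.0325 else 12e-3,-.011 if h>.0325 else -.012) for y in (.03,-.03)])
def T(p,L):return L@Ro.from_euler('z',p[2]).as_matrix().T+[p[0],p[1],0]
for h in (.033,.032):
    L=loc(h);r=least_squares(lambda p:(proj('',T(p,L),c)-uv).ravel(),[.4658,-.3598,-.17])
    print(r.x,r.fun.reshape(-1,2)); p=r.x
    print('slot',T(p,np.array([[.022,0,.062]])), 'per-hoop spacing seen',np.linalg.norm(ray('',uv[0::2],.055,c)[1:]-ray('',uv[0::2],.055,c)[:-1],axis=1))
L=loc(.033);p=least_squares(lambda p:(proj('',T(p,L),c)-uv).ravel(),[.4658,-.3598,-.17]).x
def draw(im,cc,off,s):
    t=np.linspace(0,2*np.pi,60)
    f=lambda P:((proj('',T(p,np.array(P)),cc)-off+.5)*s-.5).round().astype(int)
    for x in (-.026,-.018): cv2.polylines(im,[f(np.c_[0*t+x,.055*np.cos(t),.062+.055*np.sin(t)])],True,(255,0,255),1)
    for x in (.033,.011,-.011):cv2.polylines(im,[f([[x,-.03,0],[x,-.03,.055],[x,.03,.055],[x,.03,0]])],False,(0,255,255),1)
im=cv2.imread('pics/o9.png');draw(im,c,[240,100],4);cv2.imwrite('pics/o10.png',im)
im=cv2.imread('pics/top0.png')[205:275,420:500];im=cv2.resize(im,None,fx=8,fy=8,interpolation=cv2.INTER_CUBIC);draw(im,cal('top'),[420,205],8);cv2.imwrite('pics/o11.png',im)
E
```

```text
[ 0.4648 -0.3608 -0.1727] [[ 0.5116 -0.0582]
 [-1.1489 -0.5878]
 [ 1.1237  0.5279]
 [-0.5679  0.0146]
 [ 1.2572  0.5912]
 [-1.222  -0.6331]]
slot [[ 0.4865 -0.3646  0.062 ]] per-hoop spacing seen [0.0218 0.022 ]
[ 0.4651 -0.3608 -0.1725] [[ 0.2137  0.5334]
 [-1.4551 -0.0331]
 [ 1.6805 -0.6061]
 [ 0.0285 -1.0897]
 [ 0.9866  1.1561]
 [-1.5021 -0.1033]]
slot [[ 0.4868 -0.3646  0.062 ]] per-hoop spacing seen [0.0218 0.022 ]
```

View pics/o10.png

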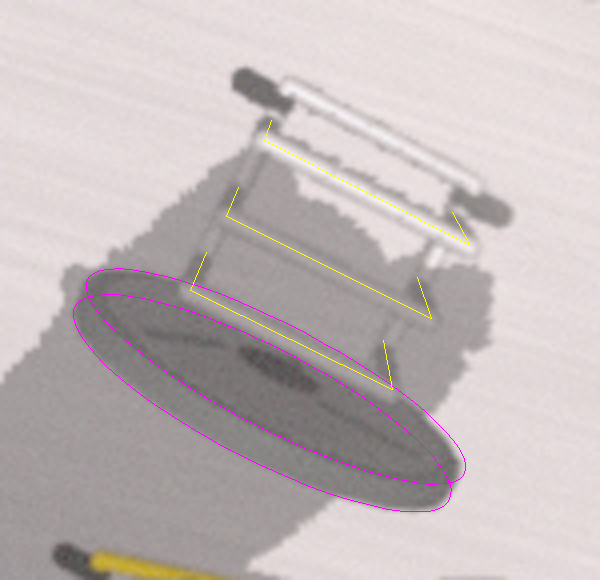

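View pics/o11.png

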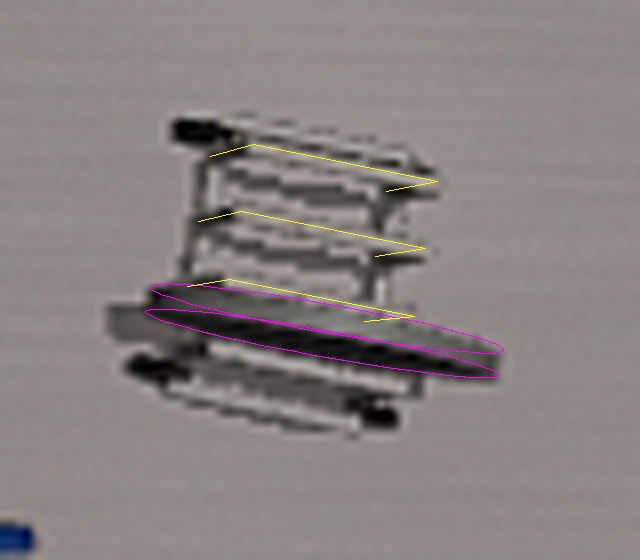

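```bash
cat >> h.py <<'E'
C[0]=.607
a=1.08;ca,sa=np.cos(a),np.sin(a)
Yd=RzC@[sa,0,ca]; Zd=RzC@[ca,0,-sa]; RD=np.c_[np.cross(Yd,Zd),Yd,Zd]
MID=C+RzC@[.0295,0,.0923]
E
python3 - <<'E'
from h import *
print(RD,MID)
for k in (.10,.04,.024):
    inc(MID-k*Zd,RD);print(MID-k*Zd)
E
```

```text
[[-0.2898  0.8441  0.4511]
 [ 0.9571  0.2556  0.1366]
 [ 0.      0.4713 -0.882 ]] [ 0.6352 -0.005   0.0923]
shift mm [ 208.2 -292.7  102.1] turn [-0.3848  0.384  -1.5353] deg 93.3 t 17.075
[ 0.5901 -0.0186  0.1805]
shift mm [ 236.5 -292.7  155. ] turn [-0.3848  0.384  -1.5353] deg 93.3 t 17.075
[ 0.6172 -0.0104  0.1276]
shift mm [ 244.  -292.7  169.1] turn [-0.3848  0.384  -1.5353] deg 93.3 t 17.075
[ 0.6244 -0.0082  0.1135]
```

>>> arm_command --increments '[[30,[21,-29,0],[-0.038,0.038,-0.154]],[30,[42,-59,0],[-0.077,0.077,-0.307]],[30,[62,-88,5],[-0.115,0.115,-0.461]],[30,[83,-117,10],[-0.154,0.154,-0.614]],[30,[104,-146,15],[-0.192,0.192,-0.768]],[30,[125,-176,20],[-0.231,0.23,-0.921]],[30,[146,-205,30],[-0.269,0.269,-1.075]],[30,[167,-234,50],[-0.308,0.307,-1.228]],[30,[187,-263,70],[-0.346,0.346,-1.382]],[30,[208,-293,90],[-0.385,0.384,-1.535]],[30,[208,-293,95],[-0.385,0.384,-1.535]],[30,[208,-293,95],[-0.385,0.384,-1.535]],[30,[208,-293,95],[-0.385,0.384,-1.535]]]'

```text
time: 18.7
position: [0.5902, -0.021, 0.1884]
tcp_rot: [[-0.285, 0.845, 0.452], [0.958, 0.252, 0.134], [-0.001, 0.472, -0.882]]
force: [0.3, -0.6, -0.6]
finger_gap: 0.3
```

```bash
python3 - <<'E'
from h import *
import pickle
c=cal('wrist');im=grab('wrist','w12.png')[:,:,::-1].copy()
im2=grab('side','s12.png')
cv2.imwrite('pics/s12z.png',cv2.resize(im2[100:220,230:380,::-1],None,fx=5,fy=5,interpolation=cv2.INTER_CUBIC))
o,M=disc(1.08)
for P in o: cv2.polylines(im,[proj('',P,c).round().astype(int)],True,(255,0,255),1)
cv2.imwrite('pics/o12.png',im)
s=env.state();print(s['q'],s['position'],s['tcp_rot'])
print('in disc-tool frame rel MID mm',RD.T@(s['position']-MID)*1000)
inc(MID-.024*Zd,RD)
E
```

```text
[ 0.5619 -0.0216 -0.4909  2.0554 -0.2892  0.6604  0.5477] [ 0.5901 -0.021   0.1882] [[-0.2857  0.8448  0.4525]
 [ 0.9583  0.2523  0.1342]
 [-0.0008  0.4719 -0.8816]]
in disc-tool frame rel MID mm [  -2.2837    3.0354 -107.1388]
shift mm [ 2.5 -3.1 83.1] turn [ 0.0007  0.0027 -0.0033] deg 0.2 t 18.8
```

View pics/o12.png

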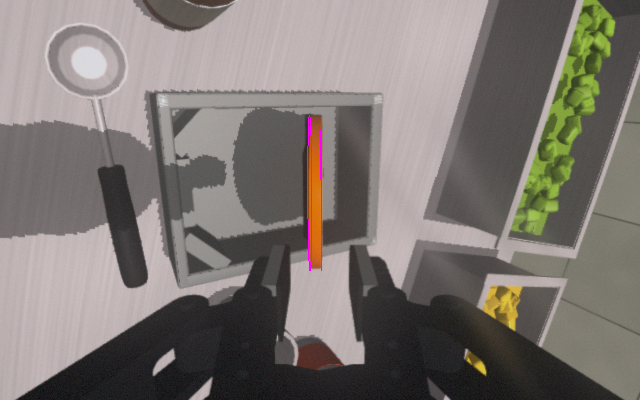

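View pics/s12z.png

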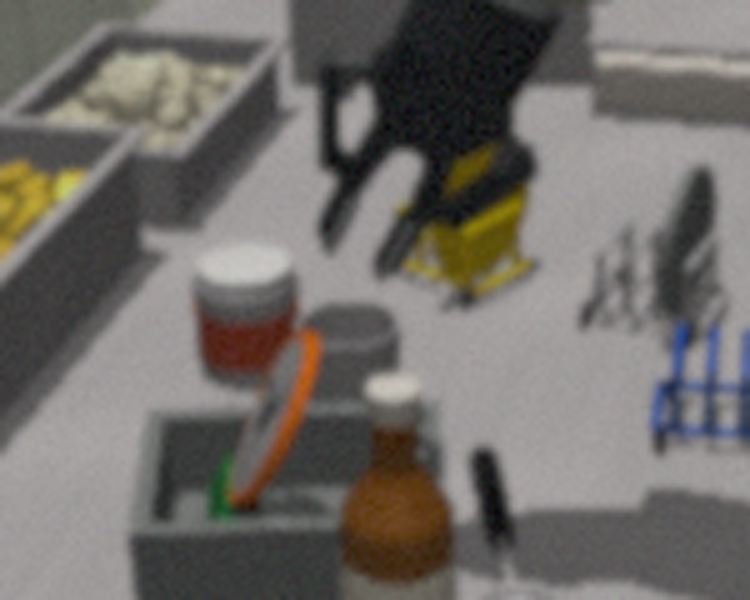

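The overlay coincides with the edge-on disc (column 315, centred between the jaws). I advance along the tool axis and close.

>>> arm_command --increments '[[30,[2,-3,20],[0,0,0]],[30,[2,-3,40],[0,0,0]],[30,[2,-3,55],[0,0,0]],[30,[2,-3,70],[0,0,0]],[30,[2,-3,80],[0,0,0]],[30,[2,-3,83],[0,0,0]],[30,[2,-3,83],[0,0,0]]]'

```text
time: 19.68
position: [0.6242, -0.0079, 0.1128]
tcp_rot: [[-0.287, 0.845, 0.451], [0.958, 0.253, 0.135], [-0.0, 0.471, -0.882]]
force: [-0.5, 0.1, -0.2]
finger_gap: 0.301
```

```bash
python3 - <<'E'
from h import *
grab('wrist','w13.png')
s=env.state();print(s['force'],s['finger_gap'],'rel',RD.T@(s['position']-MID)*1000)
E
```

```text
[-0.3441  0.3866  0.2466] 0.29959166336387516 rel [  0.359   -0.2861 -23.6564]
```

View pics/w13.png

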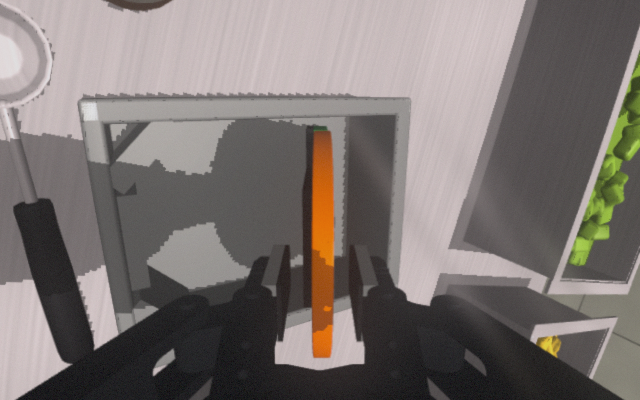

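The disc is centred between the pads with no contact. Closing.

>>> arm_command --increments '[[15,[0,0,0],[0,0,0]],[5,[0,0,0],[0,0,0]],[0,[0,0,0],[0,0,0]],[0,[0,0,0],[0,0,0]],[0,[0,0,0],[0,0,0]],[0,[0,0,0],[0,0,0]],[0,[0,0,-8],[0,0,0]],[0,[0,0,-15],[0,0,0]]]' --squeeze 60

```text
time: 20.72
position: [0.6174, -0.0098, 0.1266]
tcp_rot: [[-0.287, 0.845, 0.452], [0.958, 0.253, 0.135], [-0.0, 0.472, -0.882]]
force: [4.3, 1.9, -1.7]
finger_gap: 0.082
```

>>> arm_command --increments '[[0,[0,0,-20],[0,0,0]],[0,[0,0,-40],[0,0,0]],[0,[0,0,-60],[0,0,0]],[0,[0,0,-80],[0,0,0]],[0,[0,0,-100],[0,0,0]],[0,[0,0,-100],[0,0,0]]]'

```text
time: 21.48
position: [0.5717, -0.024, 0.215]
tcp_rot: [[-0.287, 0.845, 0.452], [0.958, 0.253, 0.134], [-0.002, 0.472, -0.882]]
force: [-0.3, -0.3, -1.6]
finger_gap: 0.086
```

```bash
python3 - <<'E'
from h import *
grab('wrist','w14.png');im=grab('side','s14.png')
cv2.imwrite('pics/s14z.png',cv2.resize(im[70:220,220:380,::-1],None,fx=4,fy=4,interpolation=cv2.INTER_CUBIC))
s=env.state();print(s['position'],s['force'],s['finger_gap'])
yaw=-.173
Y=np.array([np.cos(yaw),np.sin(yaw),0]);Z=np.array([0,0,-1.]);R=np.c_[np.cross(Y,Z),Y,Z]
S=np.array([.4865,-.3646,.062])
for z in (.20,):inc(S+[0,0,.024+.09],R)
E
```

```text
[ 0.5716 -0.0235  0.2133] [ 0.9095  0.1618 -2.4433] 0.08154570283638704
shift mm [-302.3 -175.9  -51.4] turn [ 0.4805 -0.1135  0.4548] deg 38.5 t 21.575
```

View pics/w14.png

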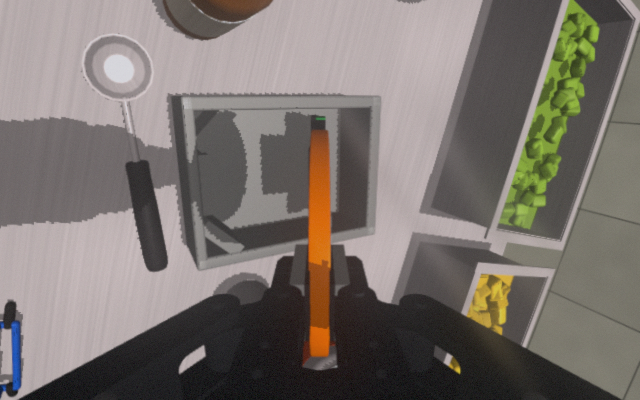

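View pics/s14z.png

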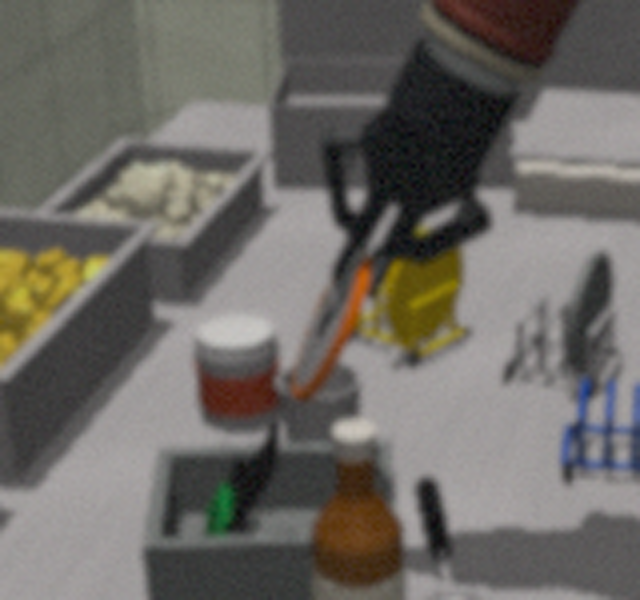

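```bash
python3 - <<'E'
from h import *
yaw=-.173
Y=np.array([np.cos(yaw),np.sin(yaw),0]);Z=np.array([0,0,-1.]);R=np.c_[np.cross(Y,Z),Y,Z]
inc([.4865,-.3646,.225],R)
E
```

```text
shift mm [-302.3 -152.9  -94.6] turn [ 0.4805 -0.1135  0.4548] deg 38.5 t 21.575
```

>>> arm_command --increments '[[0,[-10,0,-30],[0,0,0]],[0,[-40,-15,-50],[0.08,-0.019,0.076]],[0,[-80,-35,-70],[0.16,-0.038,0.152]],[0,[-120,-55,-90],[0.24,-0.057,0.227]],[0,[-160,-78,-100],[0.32,-0.076,0.303]],[0,[-200,-100,-105],[0.4,-0.095,0.379]],[0,[-240,-122,-105],[0.44,-0.104,0.417]],[0,[-280,-142,-100],[0.48,-0.113,0.455]],[0,[-302,-153,-95],[0.48,-0.113,0.455]],[0,[-302,-153,-95],[0.48,-0.113,0.455]],[0,[-302,-153,-95],[0.48,-0.113,0.455]],[0,[-302,-153,-95],[0.48,-0.113,0.455]]]'

```text
time: 23.08
position: [0.4874, -0.363, 0.2266]
tcp_rot: [[0.17, 0.985, 0.003], [0.985, -0.17, 0.0], [0.001, 0.003, -1.0]]
force: [-0.7, -0.3, -0.6]
finger_gap: 0.082
```

```bash
cat > ov.py <<'E'
from h import *
p=np.array([.4648,-.3608,-.173])
def T(L):return np.array(L)@Ro.from_euler('z',p[2]).as_matrix().T+[p[0],p[1],0]
def draw(im,cc,off,s):
    t=np.linspace(0,2*np.pi,60)
    f=lambda P:((proj('',P,cc)-off+.5)*s-.5).round().astype(int)
    for x in (-.026,-.018): cv2.polylines(im,[f(T(np.c_[0*t+x,.055*np.cos(t),.062+.055*np.sin(t)]))],True,(255,0,255),1)
    for x in (.033,.011,-.011):cv2.polylines(im,[f(T([[x,-.03,0],[x,-.03,.055],[x,.03,.055],[x,.03,0]]))],False,(0,255,255),1)
    S=env.state();R=np.array(S['tcp_rot']);P=np.array(S['position'])
    for y in (-.004,.004):
        cv2.polylines(im,[f(np.c_[.055*np.cos(t),0*t+y,.024+.055*np.sin(t)]@R.T+P)],True,(255,100,0),1)
E
python3 - <<'E'
from ov import *
c=cal('wrist');im=grab('wrist','w15.png')[:,:,::-1].copy();draw(im,c,[0,0],1);cv2.imwrite('pics/o15.png',im)
im=grab('side','s15.png')[110:190,320:420,::-1];im=cv2.resize(im,None,fx=7,fy=7,interpolation=cv2.INTER_CUBIC);draw(im,cal('side'),[320,110],7);cv2.imwrite('pics/o15s.png',im)
im=grab('top','t15.png')[195:285,410:510,::-1];im=cv2.resize(im,None,fx=6,fy=6,interpolation=cv2.INTER_CUBIC);draw(im,cal('top'),[410,195],6);cv2.imwrite('pics/o15t.png',im)
s=env.state();print(s['q'],s['position'],s['tcp_rot'],s['force'])
E
```

```text
[ 0.7965  0.2655 -0.2755  1.5687  0.0724  1.3156  0.3402] [ 0.4871 -0.3637  0.2266] [[ 0.1709  0.9853  0.0025]
 [ 0.9853 -0.1709  0.0002]
 [ 0.0006  0.0024 -1.    ]] [ 0.0119 -0.8869 -1.9699]
```

View pics/o15.png

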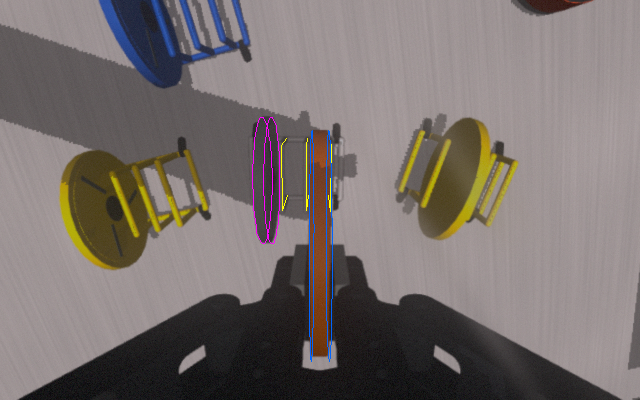

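View pics/o15s.png

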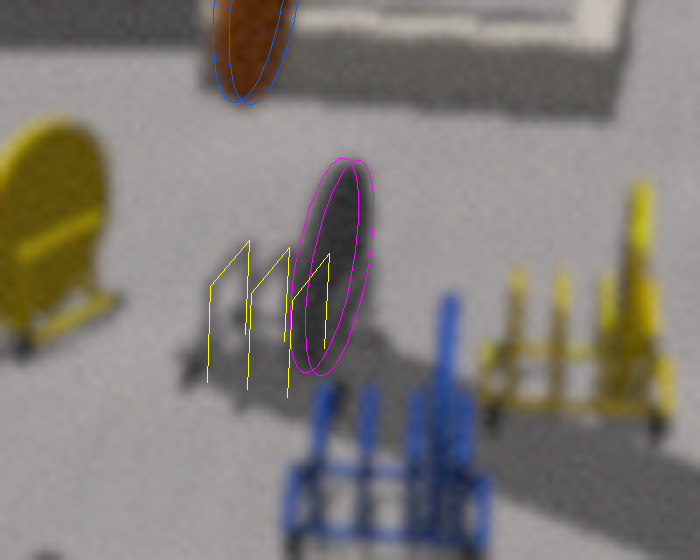

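View pics/o15t.png

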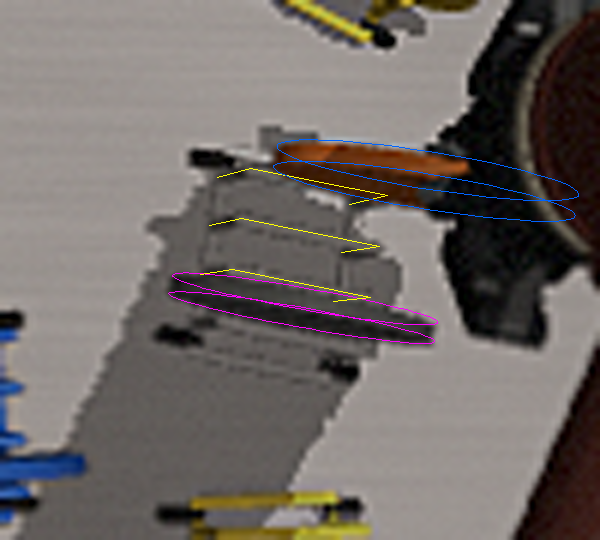

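```bash
python3 - <<'E'
from h import *
for n in ('w15','o15'):
    im=cv2.imread(f'pics/{n}.png')[100:260,230:370]
    a=cv2.resize(im,None,fx=4,fy=4,interpolation=cv2.INTER_CUBIC).astype(float)
    cv2.imwrite(f'pics/{n}z.png',np.clip((a/255)**.7*255*1.3,0,255).astype(np.uint8)[:600])
a=np.hstack([cv2.imread('pics/w15z.png')[:,:400],cv2.imread('pics/o15z.png')[:,:400]]);cv2.imwrite('pics/oo.png',a)
E
```

```text
(no output)
```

View pics/w15z.png

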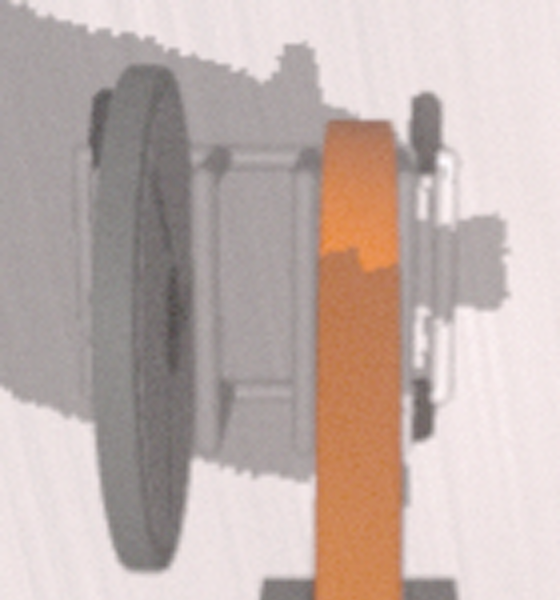

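View pics/o15z.png

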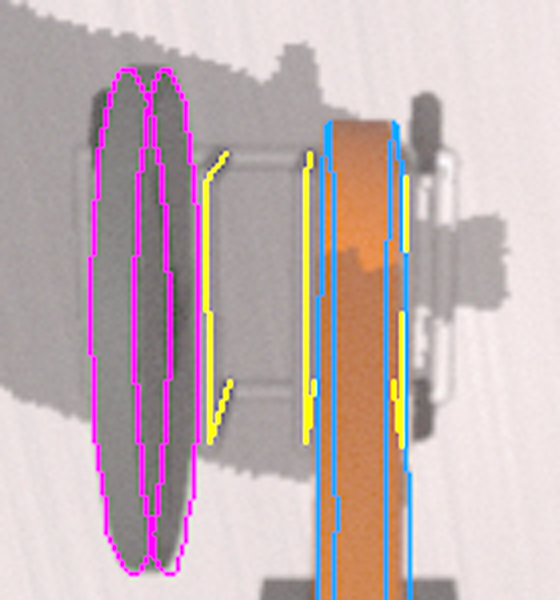

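Disc, slot and grey disc line up within about 1 mm in the wrist view (disc column about 320). I'll lower it in stages.

>>> arm_command --increments '[[0,[-1,0,30],[0,0,0]],[0,[-1,0,55],[0,0,0]],[0,[-1,0,75],[0,0,0]],[0,[-1,0,85],[0,0,0]],[0,[-1,0,92],[0,0,0]],[0,[-1,0,98],[0,0,0]],[0,[-1,0,104],[0,0,0]],[0,[-1,0,104],[0,0,0]]]'

```text
time: 24.22
position: [0.4866, -0.3651, 0.1216]
tcp_rot: [[0.172, 0.985, 0.001], [0.985, -0.172, 0.001], [0.001, 0.001, -1.0]]
force: [0.1, 0.2, -1.6]
finger_gap: 0.079
```

```bash
python3 - <<'E'
from ov import *
c=cal('wrist');im=grab('wrist','w16.png')[:,:,::-1].copy();cv2.imwrite('pics/w16z.png',cv2.resize(im[90:290,200:440],None,fx=3,fy=3))
s=env.state();print(s['position'],s['force'],s['ft_torque'])
E
```

```text
[ 0.4868 -0.3653  0.122 ] [-0.0388 -1.1561 -1.7812] [-0.0165  0.026  -0.0073]
```

View pics/w16z.png

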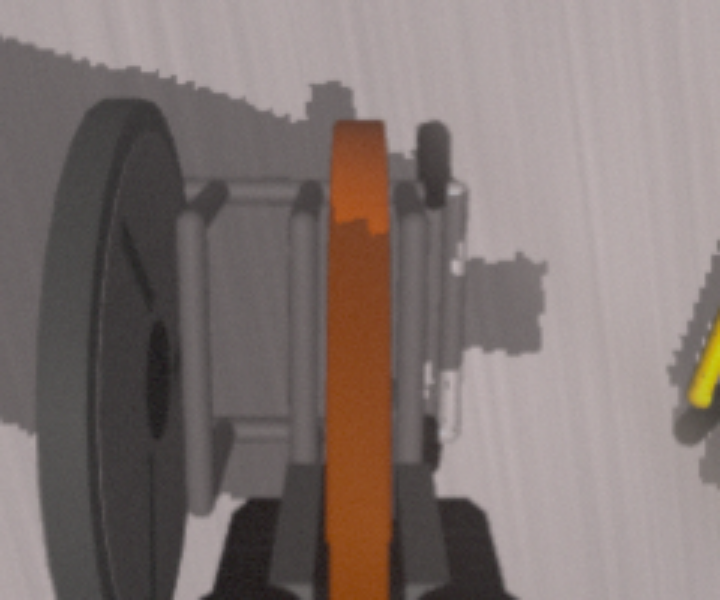

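It has entered between the two hoops with no contact force. I'll continue down.

>>> arm_command --increments '[[0,[0,0,8],[0,0,0]],[0,[0,0,16],[0,0,0]],[0,[0,0,23],[0,0,0]],[0,[0,0,28],[0,0,0]],[0,[0,0,32],[0,0,0]],[0,[0,0,34],[0,0,0]],[0,[0,0,35],[0,0,0]],[0,[0,0,35],[0,0,0]]]'

```text
time: 25.28
position: [0.4872, -0.3652, 0.088]
tcp_rot: [[0.172, 0.985, 0.002], [0.985, -0.172, 0.0], [0.001, 0.002, -1.0]]
force: [-1.9, 2.3, 7.0]
finger_gap: 0.08
```

>>> arm_command --increments '[[0,[0,0,1],[0,0,0]],[0,[0,0,2],[0,0,0]],[0,[0,0,2],[0,0,0]]]'

```text
time: 25.65
position: [0.4877, -0.3653, 0.0876]
tcp_rot: [[0.172, 0.985, 0.003], [0.985, -0.172, -0.0], [0.0, 0.003, -1.0]]
force: [-4.9, 4.9, 18.0]
finger_gap: 0.084
```

```bash
python3 - <<'E'
from ov import *
im=grab('wrist','w17.png')[:,:,::-1].copy();cv2.imwrite('pics/w17z.png',cv2.resize(im[90:290,200:440],None,fx=3,fy=3))
im=grab('side','s17.png')[90:190,320:420,::-1];im=cv2.resize(im,None,fx=6,fy=6,interpolation=cv2.INTER_CUBIC);draw(im,cal('side'),[320,90],6);cv2.imwrite('pics/o17s.png',im)
s=env.state();print(s['position'],s['force'],s['ft_torque'])
E
```

```text
[ 0.4877 -0.3652  0.0876] [-5.489   5.3079 18.7382] [ 1.0348  1.6998 -0.1793]
```

View pics/w17z.png

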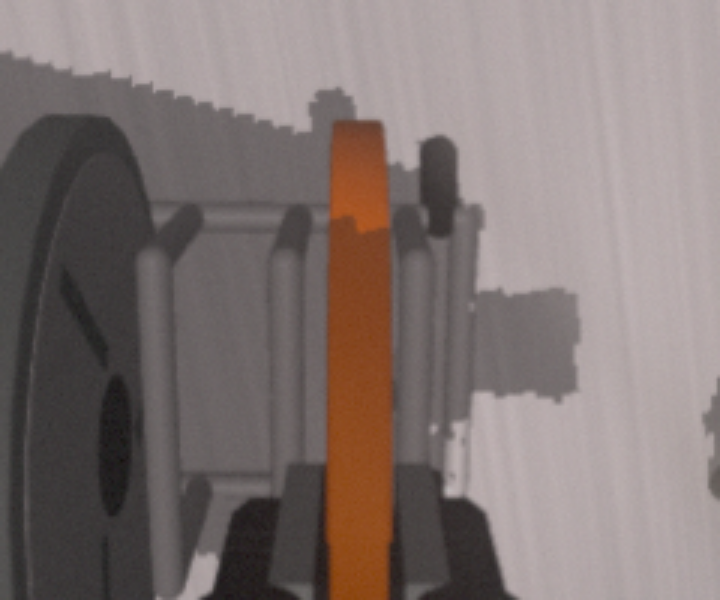

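View pics/o17s.png

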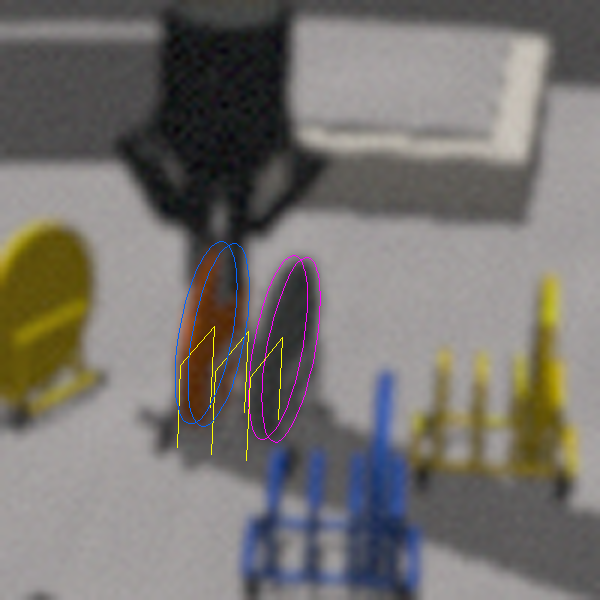

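The disc is on the rails: it stops at TCP z 0.0876 and force rises to 18 N, which puts disc_mid near 0.0636. I ease off, open a little (to keep off the grey disc) and rise.

>>> arm_command --increments '[[0,[0,0,-1],[0,0,0]],[0,[0,-1,-2],[0,0,0]],[0,[0,-1,-2],[0,0,0]],[12,[0,-1,-2],[0,0,0]],[20,[0,-1,-2],[0,0,0]],[25,[0,-1,-2],[0,0,0]],[25,[0,-1,-2],[0,0,0]],[25,[0,-1,-2],[0,0,0]],[25,[0,-1,-2],[0,0,0]]]'

```text
time: 26.88
position: [0.4859, -0.365, 0.0869]
tcp_rot: [[0.172, 0.985, 0.002], [0.985, -0.172, 0.001], [0.001, 0.001, -1.0]]
force: [0.1, -0.7, 0.5]
finger_gap: 0.249
```

```bash
python3 - <<'E'
from ov import *
im=grab('wrist','w18.png')[:,:,::-1].copy();cv2.imwrite('pics/w18z.png',cv2.resize(im[90:370,200:440],None,fx=2,fy=2))
s=env.state();print(s['position'],s['force'],s['finger_gap'])
E
```

```text
[ 0.4859 -0.3651  0.0869] [-0.036   0.6312  0.2231] 0.2532088795612238
```

View pics/w18z.png

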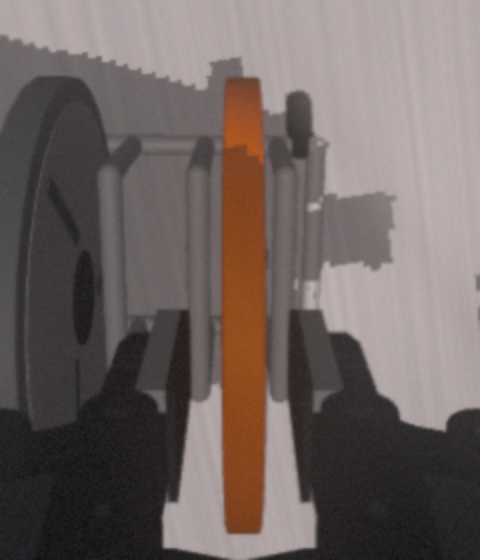

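The disc is free and stands upright, centred between the pads. Rise straight up.

>>> arm_command --increments '[[25,[0,0,-15],[0,0,0]],[25,[0,0,-35],[0,0,0]],[25,[0,0,-70],[0,0,0]],[25,[0,0,-120],[0,0,0]],[25,[0,0,-170],[0,0,0]],[25,[0,0,-170],[0,0,0]],[25,[0,0,-170],[0,0,0]]]'

```text
time: 27.8
position: [0.4856, -0.3651, 0.2578]
tcp_rot: [[0.172, 0.985, 0.003], [0.985, -0.172, -0.0], [0.0, 0.002, -1.0]]
force: [-0.7, 0.4, -0.4]
finger_gap: 0.249
```

```bash
python3 - <<'E'
from ov import *
t=np.linspace(0,2*np.pi,60)
c=cal('wrist');im=grab('wrist','w19.png')[:,:,::-1].copy()
for x in (.018,.026):cv2.polylines(im,[proj('',T(np.c_[0*t+x,.055*np.cos(t),.062+.055*np.sin(t)]),c).round().astype(int)],True,(255,255,0),1)
cv2.imwrite('pics/w19z.png',cv2.resize(im[90:290,200:440],None,fx=3,fy=3))
im=grab('side','s19.png');cv2.imwrite('pics/s19z.png',cv2.resize(im[100:360,180:440,::-1],None,fx=2.2,fy=2.2,interpolation=cv2.INTER_CUBIC))
grab('top','t19.png')
s=env.state();print(s['position'],s['force'],s['time'])
E
```

```text
[ 0.4851 -0.3649  0.256 ] [ 0.5029  0.0537 -0.2867] 27.95
```

View pics/w19z.png

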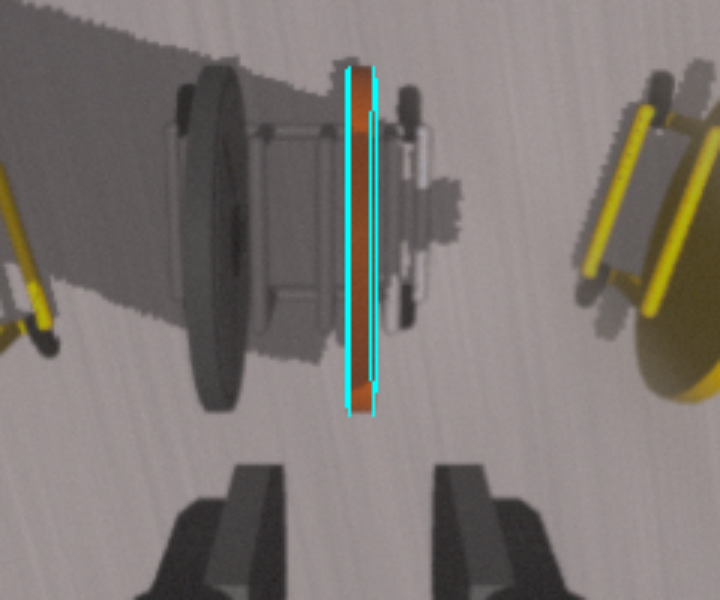

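View pics/s19z.png

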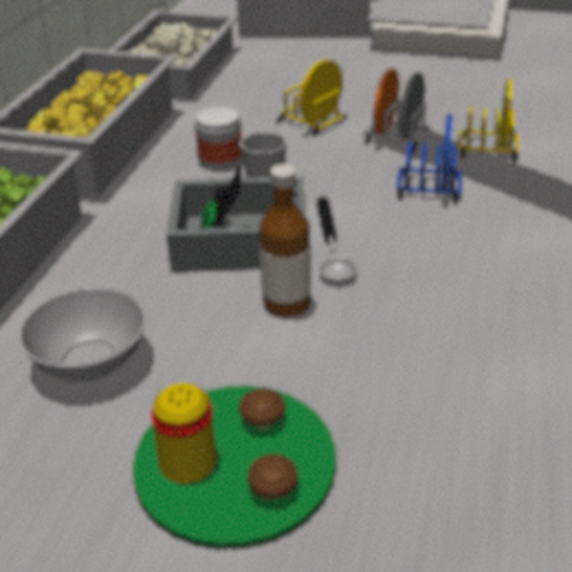

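View pics/t19.png

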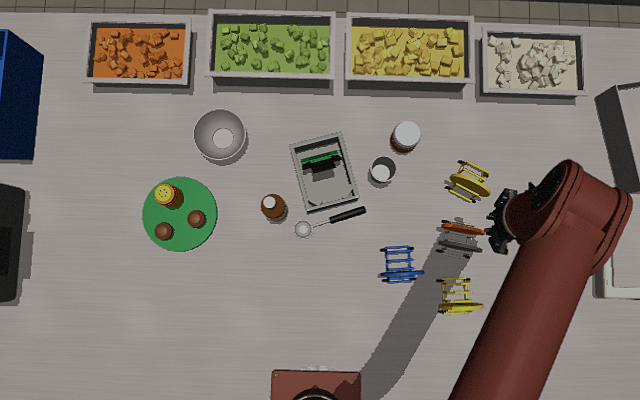

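The disc coincides with the predicted slot outline, the shaker stands on the board, and nothing else has moved. Handing in.

```bash
python3 -c "
from h import *
print(env.hand_in())"
```

```text
the job is handed in; nothing more can be done
None
```

I finished the job and handed it in at about 28 s of the 69 s allowed. `hand_in` reports no verdict, so whether it passed is not confirmed.

- **Shaker:** I carried it upright over the bottle and set it on the free half of the green board, about 50 mm from the board's middle. It touched down at 8.6 N, and the last pictures show it standing with both mushrooms in place.
- **Pad:** I pressed it until the force rose to about 17 N with little further travel. The tips ended at z 18 mm, 2 mm below the stated 20–28 mm. The tilt matched a 1.08 rad overlay to within 2–3 mm.
- **Disc:** I gripped it by the raised rim and lowered it into the grey rack's empty slot until the rails carried it (18 N, held). Its middle was at about z 64 mm against the target of 62 mm. I then opened the jaws slightly and rose clear.

**Last checks:** The wrist picture shows the disc on the predicted slot outline to about 1 mm, square and upright. The bottle, cup, spoon, bowl and tin look unmoved by eye in the top and side pictures. The arm was clear, with no contact force.

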